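# Crown the cake order and hold a spring clip open over its card seam

### The arm

A 6-joint arm with a two-finger parallel gripper is mounted at the origin on a cart in front of the work surface, level with it; the furniture and walls round the work are solid. World frame = base frame: x ahead of the robot, y to its left, z up, the work surface at z = 0. Lengths are in m, angles in rad, forces in N, time in s.
With the tool pointing down it reaches from about 0.375 to 0.75 m from the base axis. Payload 9 kg.
Tool frame: the origin (TCP) lies at the very end of the fingers, on their centre line; the grasp point (between the pads) lies 19 mm behind it; z points along the fingers, x is the direction in which the jaws open and shut, and the axes are right-handed (so a half turn about z gives the same grasp; the last joint's range is limited). The gripper opens to 85 mm and grips with 20 to 120 N. Pads are 22 mm wide; open, the fingers measure 114 mm over their backs; the gripper's body (76 mm by 85 mm) begins 54 mm behind the grasp point. The pads swing forward as they close: fully open they stand 13 mm farther back than shut.
Start: joints at [-1.499, 0.104, 0.097, 1.564, 0, 1.353], TCP at [0.171, -0.575, 0.231] pointing down, gripper open.
Joint ranges: [-2.99, 2.99], [-0.84, 1.86], [-1.1, 1.16], [-1.84, 2.11], [-1.51, 1.56], [-3.14, 3.14]. Speed limits (rad/s): [2.22, 2.22, 2.57, 3.14, 3.14, 3.14].

### API

Orientations are given as a 3x3 rotation matrix whose columns are the frame's x, y, z axes.
In Python, from cell import * gives the robot as it stands.
- The arm moves only by the tool carry_out, never from a script. Its argument "commands" is text: rows parted by semicolons, each of 7 numbers parted by spaces: the shift along the tool's x, y, z in mm, then the turn, a rotation vector about the tool's x, y, z in rad, then the closure, from -1 (fully open) to 1 (shut). A call has 1 to 5 rows; each row is the pose to reach, as a shift and turn from the pose commanded when the call began, along the tool's axes at that moment; what a row does not reach only later rows make up. A row lasts 1/10 s, in which the tool goes at most 50 mm and 8.59 degrees, less where a joint would pass 70% of its speed; a pose out of reach is approached as far as the arm can. A call with a gripper value outside its range is refused whole. The fingers move at their own pace and stop on an object; "squeeze" is the grip in N (left out, the last holds). Time passes only in rows, so rows that repeat a pose let the fingers close. It gives the time, the measured TCP pose, the force and the opening at its end, in the units of the state.
- sense(): the state, without advancing time (a new reading comes with each control period).
- get_image(name): name is "side" or "top" or "wrist"; returns a dict with "color" (384x512x3 uint8, red, green, blue), "fx", "fy", "cx", "cy" (pixels), "distortion" ([k1, k2, p1, p2, k3] as OpenCV has them; the pictures are not rectified), "view" (4x4, takes a point from world to camera coordinates). Camera axes: x right, y up, looking along -z (the intrinsics and any distortion apply to the point x, -y, -z); pixel columns grow to the right and rows downward; lengths in m; the calibration is good to about 2 mm. A picture is of the moment at which its call begins. There is no depth.
- close_job(): hands the job in, once; it reports no verdict.
The state is a dict: "t": time; "q": joint angles; "qd": joint speeds; "tau": joint torques, N m; "tool_pos": TCP position; "orientation": TCP orientation; "force": force on the tool from outside, world axes, zero at the start; "moment": the same for the moment, N m; "grip_width": opening from 0.0 (shut) to 1.0 (fully open).
Only numpy, scipy, OpenCV 4.12 (cv2) and the standard library are available. Lean on these libraries where they do the work, as an engineer would, in place of code of your own. Each camera call takes 0.05 s, during which the arm holds its last target.

### The job

Finish the cake order: set the single flat-lidded box squarely on the column of two, then the gable box squarely on top of that, all box edges in line. Then take the steel spring clip off the recipe card, squeeze it wide open, bring it down over the gable box's standing card seam, upright and in line with it, and finish there still holding it: jaws wide open, the seam well between them near its middle, and the clip touching neither seam nor box, so that the order slip can be tucked in. Knock nothing else about.

Things in the scene. Friction and masses are not known exactly. Their poses are not given: they have to be found in the camera images.
- column_low: Lower of the two flat-lidded white card boxes that already stand stacked in line: 60 wide (x) x 130 long (y) x 44 mm high. Origin: centre of its underside, on the worktop; z up. Loose, about 0.16 kg.
- column_high: Upper of those two boxes, same size and axes; its flat lid is 44 mm above its origin (centre of its underside), 88 mm above the worktop. Loose.
- box_flat: The single flat-lidded white card box, standing by itself on the worktop, the same as those of the column: 60 wide (x) x 130 long (y) x 44 mm high, about 0.16 kg. Origin: centre of its underside; its flat lid carries the next box.
- box_gable: Gable box of white card, about 0.18 kg: walls 60 wide (x) x 130 long (y) x 38 mm high, two roof panels rising to a ridge at 47 mm, and on the ridge a standing card seam 3 mm thick (x), 116 mm long (y), 26 mm high, its top edge 73 mm above the underside. Origin: centre of the flat underside. Gripped across its walls from above, the seam stands between the fingers.
- seam_top (a point): Middle of the top edge of the gable box's card seam, 73 mm above the box's underside; moves with the box and has its axes (the seam runs along y).
- clip: Steel spring clip, clothes-peg kind, 0.06 kg, parked upright on the recipe card's top edge, jaws down, handles up. Origin: on the spring coil (pivot, radius 6 mm); x across the jaws (they open and the handles are squeezed along x), y along the jaws' 44 mm width and the card's edge, z up. As parked the jaws reach 42 mm below the origin and grip the 3 mm card with their lowest 13 mm.
- clip_handles (a point): Squeezing place, midway between the clip's handles, 30 mm above its origin. The handles are plates 32 mm wide (y) that spread upward, 46 mm apart over the outsides at their tops, 39 mm above the origin. Squeezed along x (4 N on each to begin, 9 N at the end) they finish at a firm stop: parallel, 15 mm over the outsides, tops 45 mm above the origin. It snaps shut when let go.
- clip_tips (a point): Midway between the tips of the open jaws, 39 mm below the clip's origin (where the tips are when it is wide open; the gape there is then 32 mm and narrows upward to the coil). Fixed to the clip; axes as the clip.
- clip_arm (a joint): How far each of the clip's two arms is swung open (they mirror each other), rad: about 0 closed on a 3 mm card, 0.36 wide open at the stop; jaw gap at the tips about 3 mm + 82 mm x value.
- card_stand: Recipe card upright in a slotted wooden block, fixed: block 44 (x) x 116 (y) x 22 mm, white card 3 mm thick (x), 127 mm wide (y), its top edge 98 mm above the worktop. Origin: centre of the block's underside. The clip is parked on the card's top edge, up to 30 mm either side of its middle; fingers that move down while they close carry it down the card with them.
- yolk_bowl: Bystander: small glass bowl of egg yolk, 116 mm across, 44 mm high. Origin: centre of its underside.
- butter: Bystander: wrapped butter stick, 33 x 120 (y) x 32 mm. Origin: centre of its underside.
- cutter_ring_1: Bystander: plain steel pastry ring, 71 mm across, 30 mm high. Origin: centre of its underside.
- cutter_ring_2: Bystander: fluted steel pastry ring, 55 mm across, 30 mm high. Origin: centre of its underside.
- drum_cornflour: Bystander: round card drum with a lid, 75 mm across, 96 mm high. Origin: centre of its underside.

How it is judged:
By the outcome, as a careful person would: the job done as asked, in the order asked, and still so for the second after the job is handed in, while the arm keeps its last pose, push and grip.
It also fails if it takes over 72 s, if anything falls off the work surface, if the arm or the gripper's body presses on something with over 40 N, if the wrist force passes 120 N, or if a joint passes its speed limit or range.

## Working session

There is one attempt and no reset: what is moved stays moved. The work goes in short steps, Python scripts to look and compute and a tool call to move; the robot and the scene stay as the last step left them, time stands still between calls to the robot, and variables do not carry over. Pictures are saved under pics/ and viewed, and the job is handed in when it is done.

Besides the shell and the picture viewer there is one more tool, called by a JSON object that holds its "op" and its "data". carry_out: Moves the arm, as the interface text tells. Its arguments: {"type":"object","properties":{"commands":{"type":"string"},"squeeze":{"type":"number"}},"required":["commands"]}

```bash
ls; mkdir -p pics; cat > h.py <<'E'
from cell import *
import numpy as np, cv2
def snap(name,fn):
    im=get_image(name); cv2.imwrite('pics/'+fn+'.png',cv2.cvtColor(im['color'],cv2.COLOR_RGB2BGR))
    np.savez('pics/'+fn+'.npz',**{k:np.array(v) for k,v in im.items()}); return im
def load(fn): 
    d=np.load('pics/'+fn+'.npz'); return {k:d[k] for k in d.files}
def K(im): return np.array([[im['fx'],0,im['cx']],[0,im['fy'],im['cy']],[0,0,1.]],float)
def ray(im,uv):
    uv=np.array(uv,float).reshape(-1,1,2)
    n=cv2.undistortPoints(uv,K(im),np.array(im['distortion'],float)).reshape(-1,2)
    d=np.c_[n[:,0],-n[:,1],-np.ones(len(n))]
    V=np.array(im['view']);R=V[:3,:3];o=-R.T@V[:3,3]
    d=d@R; return o,d/np.linalg.norm(d,axis=1)[:,None]
def onz(im,uv,z):
    o,d=ray(im,uv); return o+d*((z-o[2])/d[:,2])[:,None]
def tri(im1,uv1,im2,uv2):
    o1,d1=ray(im1,uv1);o2,d2=ray(im2,uv2);d1=d1[0];d2=d2[0]
    s=np.linalg.lstsq(np.c_[d1,-d2],o2-o1,rcond=None)[0]
    a=o1+d1*s[0];b=o2+d2*s[1]; return (a+b)/2,np.linalg.norm(a-b)
def proj(im,P):
    P=np.array(P,float).reshape(-1,3);V=np.array(im['view']);c=P@V[:3,:3].T+V[:3,3]
    c=c*[1,-1,-1]
    return cv2.projectPoints(c.reshape(-1,1,3),np.zeros(3),np.zeros(3),K(im),np.array(im['distortion'],float))[0].reshape(-1,2)
E
python3 - <<'E'
from h import *
for n in ['side','top','wrist']:
    im=snap(n,n+'0'); V=im['view']; print(n,im['fx'],im['cx'],im['cy'],im['distortion'],(-V[:3,:3].T@V[:3,3]).round(3))
print(sense())
E
```

```text
pics
side 359.8936058022828 255.69975728490434 192.92122305516634 [0.01189899 0.         0.         0.         0.        ] [0.22  0.714 0.699]
top 454.95804775741453 259.4172280498362 188.90978308564075 [-0.11013393  0.          0.          0.          0.        ] [0.493 0.098 1.558]
wrist 309.36606242895544 255.93068460728912 192.30088925848685 [-0.06543886  0.          0.          0.          0.        ] [ 0.235 -0.558  0.374]
{'t': 0.15, 'q': array([-1.49868929e+00,  1.04560289e-01,  9.66827746e-02,  1.56389895e+00,
        7.75967685e-06,  1.35308039e+00]), 'qd': array([-1.06029896e-03, -1.56588893e-03,  3.72795008e-03,  4.04578907e-04,
       -1.62419903e-05, -5.70116575e-04]), 'tau': array([ 3.28383256e-03, -5.57355595e+01,  5.04007888e+01,  1.25233727e-02,
       -2.55975328e-04,  2.42281374e-05]), 'tool_pos': array([ 0.17145419, -0.57473166,  0.23072122]), 'orientation': array([[ 2.85782556e-01, -9.58294488e-01, -6.28739185e-05],
       [-9.58294014e-01, -2.85782479e-01,  9.78147494e-04],
       [-9.55321616e-04, -2.19285791e-04, -9.99999520e-01]]), 'force': array([-0.41992949,  0.06929958, -0.86504196]), 'moment': array([0.03414702, 0.00407632, 0.0616888 ]), 'grip_width': 1.0004950269846713}
```

View pics/side0.png

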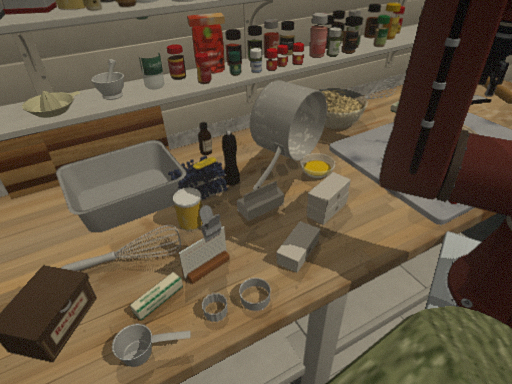

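View pics/top0.png

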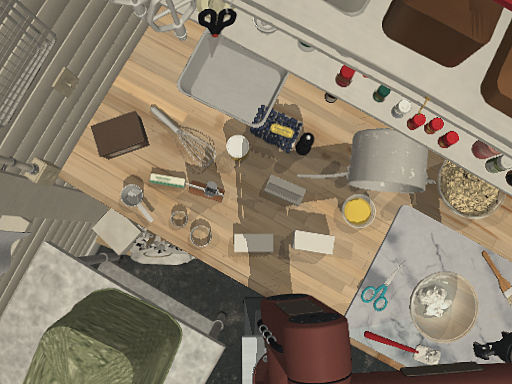

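View pics/wrist0.png

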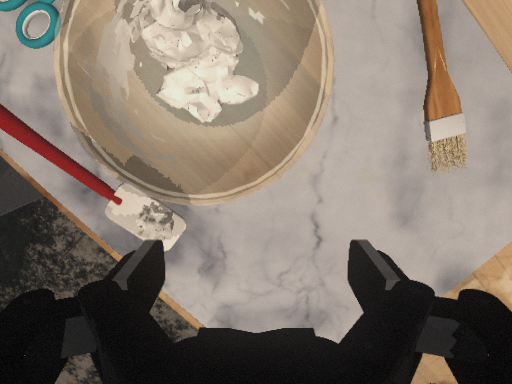

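```bash
python3 - <<'E'
import cv2
a=cv2.imread('pics/side0.png')[140:330,110:370]; cv2.imwrite('pics/side0c.png',cv2.resize(a,None,fx=3,fy=3,interpolation=cv2.INTER_CUBIC))
a=cv2.imread('pics/top0.png')[120:270,140:390]; cv2.imwrite('pics/top0c.png',cv2.resize(a,None,fx=3.2,fy=3.2,interpolation=cv2.INTER_CUBIC))
E
```

```text
(no output)
```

View pics/side0c.png

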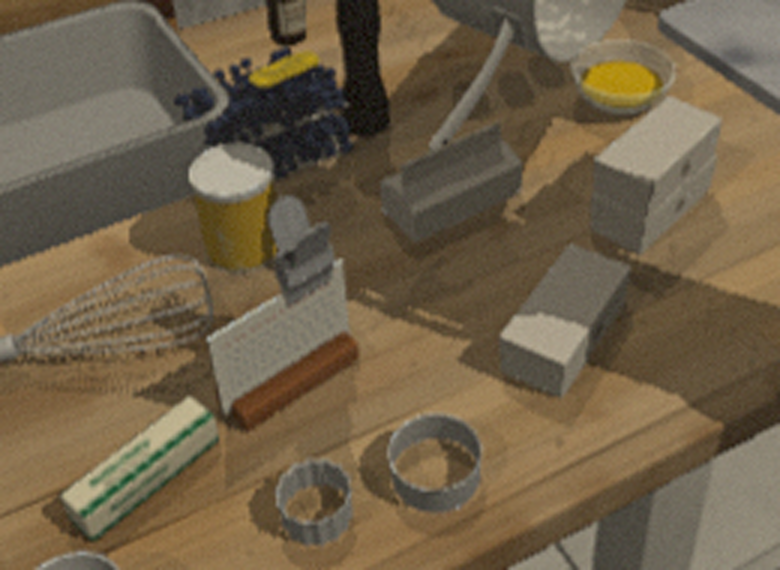

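View pics/top0c.png

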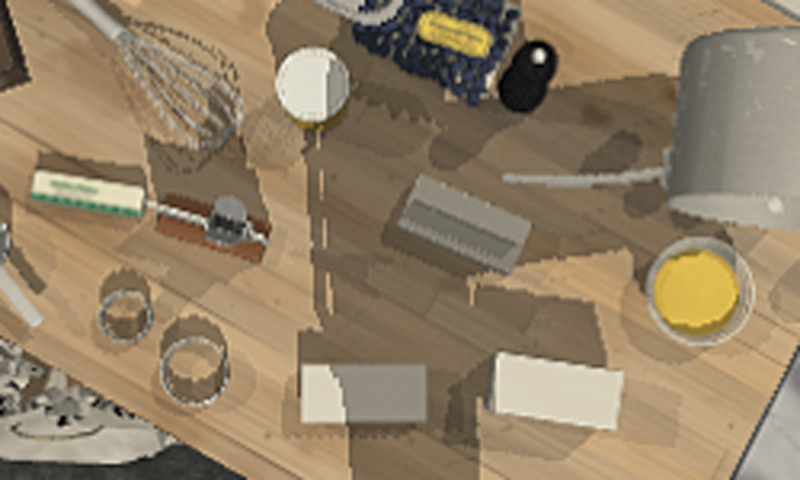

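```bash
python3 - <<'E'
from h import *
im=load('top0'); f=lambda p: np.array(p)/3.2+[140,120]-.3
S=load('side0'); g=lambda p: np.array(p)/3+[110,140]-.3
def rep(n,c,z):
    P=onz(im,f(c),z); print(n,P.round(3).tolist(),'c',P.mean(0).round(4))
rep('flat',[(301,365),(425,364),(427,422),(303,422)],.044)
rep('col',[(495,353),(623,372),(617,429),(492,410)],.088)
rep('gable walls',[(418,175),(531,220),(510,274),(401,224)],.038)
rep('clip coil',[(227,222)],.15)
rep('card ends',[(158,205),(267,240)],.098)
rep('ring1',[(194,375)],.015);rep('ring2',[(125,318)],.015);rep('butter',[(88,195)],.02);rep('bowl',[(700,290)],.03);rep('drum',[(312,85)],.096)
rep('handle pot',[(505,180)],.1)
# two-view
T=lambda a,b:print([x.round(4) for x in tri(im,f(a),S,g(b))])
# side: flat lid corners
T((301,365),(503,337)); # guess near-left
T((425,364),(573,247)); T((427,422),(630,267)); T((303,422),(578,352))
print('col');T((495,353),(595,158));T((623,372),(668,97));T((617,429),(720,118));T((492,410),(645,181))
print('card');T((158,205),(210,335));T((267,240),(345,265))
E
```

```text
flat [[0.496, 0.178, 0.044], [0.495, 0.049, 0.044], [0.435, 0.048, 0.044], [0.437, 0.176, 0.044]] c [0.4656 0.1128 0.044 ]
col [[0.505, -0.02, 0.088], [0.484, -0.149, 0.088], [0.426, -0.142, 0.088], [0.448, -0.016, 0.088]] c [ 0.4656 -0.0818  0.088 ]
gable walls [[0.693, 0.053, 0.038], [0.644, -0.065, 0.038], [0.587, -0.042, 0.038], [0.642, 0.072, 0.038]] c [0.6415 0.0045 0.038 ]
clip coil [[0.635, 0.243, 0.15]] c [0.635  0.2428 0.15  ]
card ends [[0.658, 0.318, 0.098], [0.621, 0.208, 0.098]] c [0.64  0.263 0.098]
ring1 [[0.487, 0.292, 0.015]] c [0.4866 0.2925 0.015 ]
ring2 [[0.548, 0.366, 0.015]] c [0.5477 0.3658 0.015 ]
butter [[0.679, 0.405, 0.02]] c [0.6791 0.405  0.02  ]
bowl [[0.568, -0.243, 0.03]] c [ 0.5679 -0.2433  0.03  ]
drum [[0.78, 0.161, 0.096]] c [0.7796 0.1612 0.096 ]
handle pot [[0.679, -0.033, 0.1]] c [ 0.6787 -0.0331  0.1   ]
[array([0.4942, 0.1771, 0.0426]), np.float64(0.0031)]
[array([0.4928, 0.0481, 0.039 ]), np.float64(0.0046)]
[array([0.4354, 0.0481, 0.0412]), np.float64(0.0009)]
[array([0.4331, 0.1739, 0.0559]), np.float64(0.0091)]
col
[array([ 0.5042, -0.0204,  0.0889]), np.float64(0.0014)]
[array([ 0.4833, -0.1498,  0.085 ]), np.float64(0.0005)]
[array([ 0.4267, -0.1421,  0.0842]), np.float64(0.0009)]
[array([ 0.4499, -0.0152,  0.0869]), np.float64(0.0048)]
card
[array([0.6629, 0.322 , 0.0907]), np.float64(0.009)]
[array([0.6223, 0.2086, 0.0889]), np.float64(0.0002)]
```

```bash
python3 - <<'E'
from h import *
im=load('top0'); f=lambda p: np.array(p)/3.2+[140,120]-.3
S=load('side0'); g=lambda p: np.array(p)/3+[110,140]-.3
T=lambda a,b:print([x.round(4) for x in tri(im,f(a),S,g(b))])
print('handle');T((504,179),(438,147));T((615,176),(494,60))
print('gable');T((531,220),(520,170))
print('R',load('wrist0')['view'].round(3).tolist())
# planner: move rows
E
cat > mv.py <<'E'
import sys
from h import *
from scipy.spatial.transform import Rotation as Ro
# usage: mv.py x y z yawdeg(heading of tool x)  -> shift (mm) and rotvec in present tool axes
x,y,z,h=map(float,sys.argv[1:5]); s=sense()
R=s['orientation'];c,n=np.cos(np.radians(h)),np.sin(np.radians(h))
G=np.array([[c,n,0],[n,-c,0],[0,0,-1.]])
print('t',round(s['t'],2),'pos',s['tool_pos'].round(4),'head',np.degrees(np.arctan2(R[1,0],R[0,0])).round(2),'gw',round(s['grip_width'],3),'F',s['force'].round(1),'q6',s['q'][5].round(2))
print('shift mm',(R.T@(np.array([x,y,z])-s['tool_pos'])*1000).round(1),'rot',Ro.from_matrix(R.T@G).as_rotvec().round(4))
E
python3 mv.py 0.44 -0.25 0.27 0
```

```text
handle
[array([ 0.6873, -0.0407,  0.0195]), np.float64(0.0062)]
[array([ 0.6828, -0.1522,  0.0647]), np.float64(0.0068)]
gable
[array([ 0.6301, -0.0786, -0.0128]), np.float64(0.041)]
R [[0.285, -0.959, -0.001, -0.601], [0.924, 0.275, -0.265, 0.035], [0.254, 0.075, 0.964, -0.379], [0.0, 0.0, 0.0, 1.0]]
t 0.15 pos [ 0.1715 -0.5747  0.2307] head -73.39 gw 1.0 F [-0.4  0.1 -0.9] q6 1.35
shift mm [-234.5 -350.2  -39. ] rot [-8.000e-04  7.000e-04 -1.281e+00]
```

{"op": "carry_out", "data": {"commands": "-26 -39 -4 0 0 -0.14 -1; -52 -78 -8 0 0 -0.28 -1; -78 -117 -13 0 0 -0.43 -1; -104 -156 -17 0 0 -0.57 -1; -130 -195 -20 0 0 -0.71 -1", "squeeze": 30}}

```text
t: 0.65
tool_pos: [0.322, -0.3931, 0.2514]
orientation: [[0.844, -0.536, 0.0], [-0.536, -0.844, -0.0], [0.0, 0.0, -1.0]]
force: [0.4, -0.5, 0.5]
grip_width: 1.001
```

```bash
python3 mv.py 0.46 -0.2 0.28 0;python3 mv.py 0.466 0.03 0.28 0
```

```text
t 0.65 pos [ 0.322  -0.3931  0.2514] head -32.41 gw 1.001 F [ 0.4 -0.5  0.5] q6 0.99
shift mm [  13.  -237.   -28.6] rot [ 2.000e-04 -2.000e-04 -5.656e-01]
t 0.65 pos [ 0.322  -0.3931  0.2514] head -32.41 gw 1.001 F [ 0.4 -0.5  0.5] q6 0.99
shift mm [-105.2 -434.4  -28.7] rot [ 2.000e-04 -2.000e-04 -5.656e-01]
```

{"op": "carry_out", "data": {"commands": "3 -47 -6 0 0 -0.13 -1; 6 -95 -12 0 0 -0.26 -1; 9 -142 -18 0 0 -0.4 -1; 12 -190 -24 0 0 -0.53 -1; 13 -236 -29 0 0 -0.566 -1"}}

```text
t: 1.15
tool_pos: [0.4606, -0.2013, 0.2805]
orientation: [[1.0, -0.0, 0.0], [-0.0, -1.0, -0.0], [0.0, 0.0, -1.0]]
force: [-0.3, -0.4, 0.6]
grip_width: 0.999
```

```bash
python3 - <<'E'
from h import *
snap('wrist','w1')
E
python3 mv.py 0.466 0.03 0.28 0
```

```text
t 1.2 pos [ 0.4633 -0.1963  0.2815] head 0.21 gw 0.996 F [0.8 5.6 0.7] q6 0.9
shift mm [   3.5 -226.3    1.9] rot [-0.0016 -0.0026  0.0037]
```

View pics/w1.png

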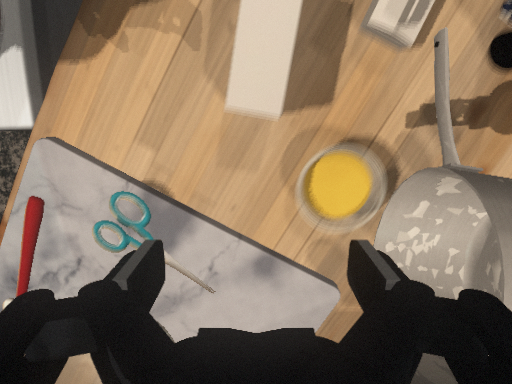

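{"op": "carry_out", "data": {"commands": "1 -35 0 0 0 0 -1; 2 -70 0 0 0 0 -1; 2 -76 0 0 0 0 -1;2 -76 0 0 0 0 -1"}}

```text
t: 1.6
tool_pos: [0.4621, -0.1265, 0.2803]
orientation: [[1.0, -0.003, 0.0], [-0.003, -1.0, -0.0], [0.0, 0.0, -1.0]]
force: [0.4, -0.1, 0.5]
grip_width: 1.0
```

```bash
python3 - <<'E'
from h import *
snap('wrist','w2')
E
python3 mv.py 0.466 0.05 0.28 0
```

```text
t 1.65 pos [ 0.4621 -0.1274  0.2802] head -0.25 gw 1.004 F [-0.3 -0.2  0.5] q6 1.03
shift mm [ 3.100e+00 -1.774e+02  1.000e-01] rot [ 0.0005 -0.     -0.0043]
```

View pics/w2.png

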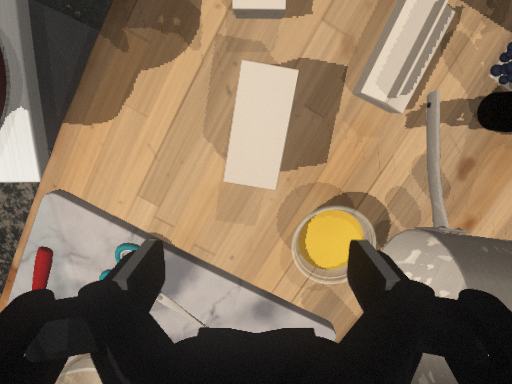

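{"op": "carry_out", "data": {"commands": "1 -47 0 0 0 -0.001 -1; 2 -95 0 0 0 -0.002 -1; 3 -142 0 0 0 -0.003 -1;3 -177 0 0 0 -0.004 -1; 3 -177 0 0 0 -0.004 -1"}}

```text
t: 2.15
tool_pos: [0.466, 0.0519, 0.2803]
orientation: [[1.0, 0.002, 0.0], [0.002, -1.0, 0.001], [0.0, -0.001, -1.0]]
force: [1.3, 0.5, 0.7]
grip_width: 1.0
```

```bash
python3 - <<'E'
from h import *
snap('wrist','w3')
E
python3 mv.py 0.466 0.113 0.15 0
```

```text
t 2.2 pos [0.4662 0.0502 0.2801] head 0.05 gw 0.999 F [-0.5 -0.3  0.3] q6 1.4
shift mm [-1.000e-01 -6.280e+01  1.301e+02] rot [0.0003 0.0001 0.0009]
```

View pics/w3.png

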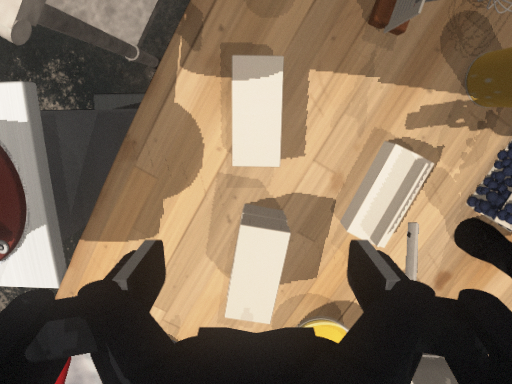

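```bash
cat >> h.py <<'E'
def quad(im,c,r=5):
    """refine quad corners: subpixel gradient edges -> line fits -> intersections"""
    g=cv2.GaussianBlur(im['color'],(0,0),0.8).astype(np.float32); c=np.array(c,float); L=[]
    for i in range(4):
        a,b=c[i],c[(i+1)%4]; n=np.array([-(b-a)[1],(b-a)[0]]);n/=np.linalg.norm(n)
        t=np.linspace(.1,.9,40); s=np.arange(-r,r+.01,.25)
        P=a+(b-a)*t[:,None]; X=P[:,None,:]+s[None,:,None]*n
        v=cv2.remap(g,X[...,0].astype(np.float32),X[...,1].astype(np.float32),cv2.INTER_LINEAR)
        d=np.abs(np.gradient(v,axis=1)).sum(2); k=d.argmax(1)
        Q=P+n*s[k][:,None]
        w=d.max(1); Q=Q[w>np.median(w)*.4]
        vx,vy,x0,y0=cv2.fitLine(Q.astype(np.float32),cv2.DIST_HUBER,0,.01,.01).ravel()
        e=np.abs((Q-[x0,y0])@np.array([-vy,vx])); Q=Q[e<1.2]
        vx,vy,x0,y0=cv2.fitLine(Q.astype(np.float32),cv2.DIST_HUBER,0,.01,.01).ravel()
        L.append(np.cross([x0,y0,1],[x0+vx,y0+vy,1]))
    o=[]
    for i in range(4):
        p=np.cross(L[i-1],L[i]); o.append(p[:2]/p[2])
    return np.array(o)
def desc(P):
    """P: corners in order; centre, sides, yaw of the long axis (deg, from +y, ccw +)"""
    s=[np.linalg.norm(P[(i+1)%4]-P[i])*1e3 for i in range(4)]
    k=0 if s[0]>s[1] else 1
    v=(P[k+1]-P[k])-(P[(k+3)%4]-P[(k+2)%4]); v=v if v[1]>0 else -v
    print('c',P.mean(0).round(4),'sides',np.round(s,1),'yaw',np.degrees(np.arctan2(-v[0],v[1])).round(2))
E
python3 - <<'E'
from h import *
w3=load('w3');w2=load('w2');t=load('top0');S=load('side0')
f=lambda p: np.array(p)/3.2+[140,120]-.3
g=lambda p: np.array(p)/3+[110,140]-.3
print('flat')
a=quad(w3,[(232,55),(283,56),(280,166),(232,165)]);print(a.round(1).tolist());desc(onz(w3,a,.044))
b=quad(t,f([(301,365),(425,364),(427,422),(303,422)]),3);desc(onz(t,b,.044))
bs=quad(S,g([(503,337),(573,247),(630,267),(578,352)]),3);print(g([(503,337),(573,247),(630,267),(578,352)]).round(1).tolist(),bs.round(1).tolist());desc(onz(S,bs,.044))
# top order b: (hi x,hi y),(hi x,lo y),(lo x,lo y),(lo x,hi y); w3 a: (lo x,hi y),(hi x,hi y),(hi x,lo y),(lo x,lo y)
for i,j in zip([0,1,2,3],[1,2,3,0]): print([x.round(4) for x in tri(t,b[i],w3,a[j])])
print('col')
a=quad(w2,[(241,60),(298,69),(275,189),(225,182)]);desc(onz(w2,a,.088))
b=quad(t,f([(495,353),(623,372),(617,429),(492,410)]),3);desc(onz(t,b,.088))
for i,j in zip([0,1,2,3],[1,2,3,0]): print([x.round(4) for x in tri(t,b[i],w2,a[j])])
c=quad(w3,[(245,203),(290,234),(268,324),(226,318)]); print(c.round(1).tolist())
E
```

```text
flat
[[231.2, 54.3], [283.0, 55.9], [280.0, 166.9], [231.2, 165.1]]
c [0.4656 0.1111 0.044 ] sides [ 59.4 129.8  60.7 129.1] yaw -0.73
c [0.4661 0.1142 0.044 ] sides [129.9  60.6 129.1  59.6] yaw -0.57
[[277.4, 252.0], [300.7, 222.0], [319.7, 228.7], [302.4, 257.0]] [[275.4, 252.3], [299.4, 220.6], [319.9, 228.3], [299.0, 260.4]]
c [0.4651 0.1136 0.044 ] sides [131.6  59.  126.1  60.9] yaw -0.53
[array([0.4973, 0.1793, 0.0195]), np.float64(0.002)]
[array([0.4947, 0.0488, 0.0607]), np.float64(0.0022)]
[array([0.4358, 0.0506, 0.0609]), np.float64(0.0)]
[array([0.4356, 0.1801, 0.023 ]), np.float64(0.0011)]
col
c [ 0.4648 -0.0824  0.088 ] sides [ 58.7 129.2  60.  129.4] yaw -10.22
c [ 0.4657 -0.0822  0.088 ] sides [131.9  59.9 125.   59.4] yaw -10.21
[array([ 0.5069, -0.0222,  0.0743]), np.float64(0.0002)]
[array([ 0.4834, -0.1515,  0.0855]), np.float64(0.0007)]
[array([ 0.4255, -0.1375,  0.1033]), np.float64(0.0001)]
[array([ 0.4479, -0.0159,  0.1025]), np.float64(0.0001)]
[[243.6, 201.6], [288.8, 239.7], [269.0, 323.4], [223.7, 317.2]]
```

```bash
python3 mv.py 0.4656 0.1125 0.07 -0.6
```

```text
t 2.2 pos [0.4662 0.0502 0.2801] head 0.05 gw 0.999 F [-0.5 -0.3  0.3] q6 1.4
shift mm [ -0.5 -62.3 210.1] rot [0.0003 0.0001 0.0114]
```

{"op": "carry_out", "data": {"commands": "0 -31 38 0 0 0.005 -1; -1 -62 76 0 0 0.011 -1; -1 -62 124 0 0 0.011 -1; -1 -62 170 0 0 0.011 -1; -1 -62 210 0 0 0.011 -1"}}

```text
t: 2.7
tool_pos: [0.4647, 0.11, 0.0676]
orientation: [[1.0, -0.014, -0.001], [-0.014, -1.0, -0.001], [-0.001, 0.001, -1.0]]
force: [-0.1, -0.9, -0.4]
grip_width: 1.002
```

```bash
python3 mv.py 0.4656 0.1125 0.008 -0.6
```

```text
t 2.7 pos [0.4647 0.11   0.0676] head -0.8 gw 1.002 F [-0.1 -0.9 -0.4] q6 1.54
shift mm [ 0.9 -2.5 59.6] rot [ 0.0006  0.0011 -0.0034]
```

{"op": "carry_out", "data": {"commands": "0 0 40 0 0 0 -1; 0 0 62 0 0 0 -1; 0 0 62 0 0 0 -0.2; 0 0 62 0 0 0 1; 0 0 62 0 0 0 1", "squeeze": 40}}

```text
t: 3.2
tool_pos: [0.4665, 0.111, 0.01]
orientation: [[1.0, -0.013, 0.002], [-0.013, -1.0, -0.0], [0.002, 0.0, -1.0]]
force: [0.2, 0.2, -1.3]
grip_width: 0.701
```

{"op": "carry_out", "data": {"commands": "0 0 0 0 0 0 1; 0 0 0 0 0 0 1; 0 0 0 0 0 0 1"}}

```text
t: 3.5
tool_pos: [0.4654, 0.1117, 0.0088]
orientation: [[1.0, -0.012, 0.001], [-0.012, -1.0, -0.0], [0.001, 0.0, -1.0]]
force: [-0.5, -0.6, 1.4]
grip_width: 0.697
```

{"op": "carry_out", "data": {"commands": "0 0 -30 0 0 0 1; 0 0 -70 0 0 0 1; 0 0 -110 0 0 0 1; 0 0 -140 0 0 0 1; 0 0 -140 0 0 0 1"}}

```text
t: 4.0
tool_pos: [0.4675, 0.1118, 0.1532]
orientation: [[1.0, -0.012, 0.007], [-0.012, -1.0, -0.0], [0.007, 0.0, -1.0]]
force: [-0.1, 0.4, -1.8]
grip_width: 0.697
```

```bash
python3 mv.py 0.4652 -0.0823 0.15 -10.2; python3 - <<'E'
from h import *
snap('side','s4');snap('wrist','w4')
import cv2
a=cv2.imread('pics/s4.png')[100:290,210:400]; cv2.imwrite('pics/s4c.png',cv2.resize(a,None,fx=3,fy=3,interpolation=cv2.INTER_CUBIC))
E
```

```text
t 4.0 pos [0.4675 0.1118 0.1532] head -0.67 gw 0.697 F [-0.1  0.4 -1.8] q6 1.54
shift mm [-1.000e-01  1.941e+02  3.200e+00] rot [-0.0003 -0.0074  0.1663]
```

View pics/s4c.png

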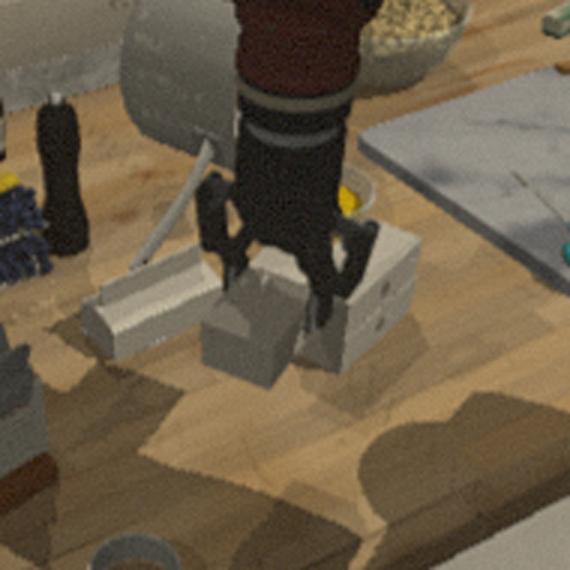

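View pics/w4.png

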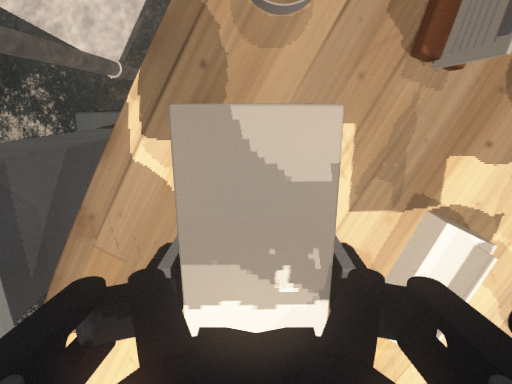

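```bash
python3 - <<'E'
from h import *
w=load('w4'); 
# far edge & side edges of the lid
q=quad(w,[(170,103),(343,105),(338,230),(178,230)],5); print(q.round(1).tolist())
P=onz(w,q,.1532+.0352); print(P.round(4).tolist()); s=sense()
for p in P[:2]: print('tool',(s['orientation'].T@(p-s['tool_pos'])*1000).round(1))
print(w['view'].round(4).tolist())
E
```

```text
[[168.5, 103.0], [344.3, 105.0], [335.3, 229.6], [176.0, 229.0]]
[[0.4374, 0.1787, 0.1884], [0.4955, 0.1773, 0.1884], [0.4948, 0.1331, 0.1884], [0.4363, 0.1341, 0.1884]]
tool [-28.7 -66.5 -39.9]
tool [ 29.4 -65.8 -39.9]
[[0.9999, -0.0127, 0.0044, -0.4647], [0.0134, 0.964, -0.2657, -0.0986], [-0.0008, 0.2657, 0.964, -0.3297], [0.0, 0.0, 0.0, 1.0]]
```

```bash
python3 mv.py 0.4650 -0.0835 0.125 -10.2
```

```text
t 4.1 pos [0.4654 0.1119 0.1485] head -0.67 gw 0.699 F [-0.2  0.4 -2.2] q6 1.54
shift mm [  1.9 195.3  23.5] rot [ 1.000e-04 -1.100e-03  1.662e-01]
```

{"op": "carry_out", "data": {"commands": "0 40 0 0 0 0.03 1; 0 85 0 0 0 0.07 1; 1 130 0 0 0 0.12 1; 2 170 0 0 0 0.15 1; 2 195 0 0 0 0.166 1"}}

```text
t: 4.6
tool_pos: [0.4635, -0.0853, 0.1462]
orientation: [[0.984, -0.18, -0.002], [-0.18, -0.984, 0.001], [-0.003, -0.0, -1.0]]
force: [0.5, 0.5, -2.6]
grip_width: 0.689
```

{"op": "carry_out", "data": {"commands": "0 0 12 0 0 0 1; 0 0 24 0 0 0 1; 0 0 24 0 0 0 1; 0 0 24 0 0 0 1"}}

```text
t: 5.0
tool_pos: [0.464, -0.0819, 0.1233]
orientation: [[0.984, -0.175, -0.002], [-0.175, -0.984, 0.001], [-0.002, -0.001, -1.0]]
force: [-0.8, -0.2, -1.8]
grip_width: 0.69
```

```bash
python3 mv.py 0.4650 -0.0835 0.125 -10.2; python3 - <<'E'
from h import *
w=snap('wrist','w5');snap('side','s5')
a=cv2.imread('pics/s5.png')[130:260,260:400]; cv2.imwrite('pics/s5c.png',cv2.resize(a,None,fx=4,fy=4,interpolation=cv2.INTER_CUBIC))
E
```

```text
t 5.0 pos [ 0.464  -0.0819  0.1233] head -10.1 gw 0.69 F [-0.8 -0.2 -1.8] q6 1.29
shift mm [ 1.2  1.4 -1.7] rot [-0.0006  0.0018  0.0017]
```

View pics/w5.png

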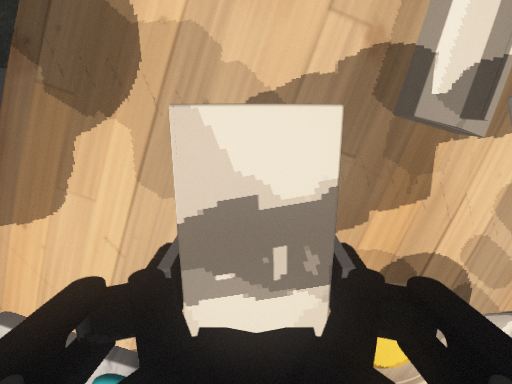

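View pics/s5c.png

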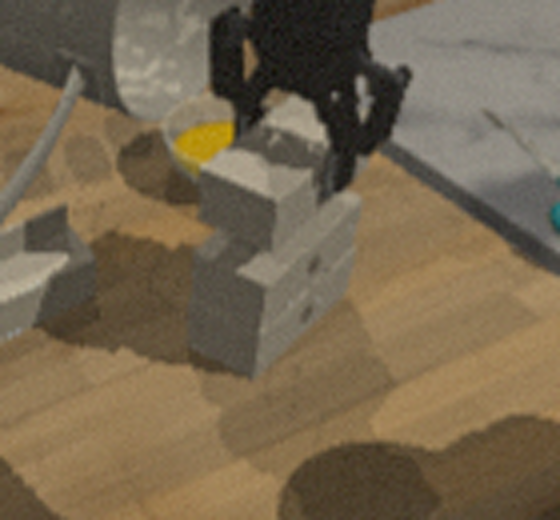

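```bash
python3 - <<'E'
from h import *
S=load('s5'); f=lambda p: np.array(p)/4+[260,130]-.4
def box(cx,cy,yaw,z0,z1):
    a=np.radians(yaw);R=np.array([[np.cos(a),-np.sin(a)],[np.sin(a),np.cos(a)]])
    c=np.array([[-30,65],[30,65],[30,-65],[-30,-65]])/1000@R.T+[cx,cy]
    return np.r_[np.c_[c,np.full(4,z0)],np.c_[c,np.full(4,z1)]]
img=cv2.imread('pics/s5c.png')
g=lambda uv:(uv-[260,130]+.4)*4
a=np.radians(-10.2)
for B,col in ((box(.4652,-.0823,-10.2,0,.088),(0,0,255)),(box(.4640+.0012*.177+.0,-.0819+.0012,-10.1,.1145,.1585),(0,255,0))):
    p=g(proj(S,B)); print(p.round(0).tolist())
    for i in range(4):
        for u,v in ((i,(i+1)%4),(i+4,(i+1)%4+4),(i,i+4)):
            cv2.line(img,tuple(int(k) for k in p[u].round()),tuple(int(k) for k in p[v].round()),col,1)
cv2.imwrite('pics/s5o.png',img)
E
```

```text
[[254.0, 381.0], [183.0, 344.0], [279.0, 258.0], [348.0, 290.0], [267.0, 284.0], [192.0, 249.0], [292.0, 165.0], [365.0, 195.0]]
[[272.0, 254.0], [195.0, 219.0], [297.0, 137.0], [371.0, 166.0], [279.0, 200.0], [200.0, 166.0], [304.0, 85.0], [380.0, 114.0]]
```

View pics/s5o.png

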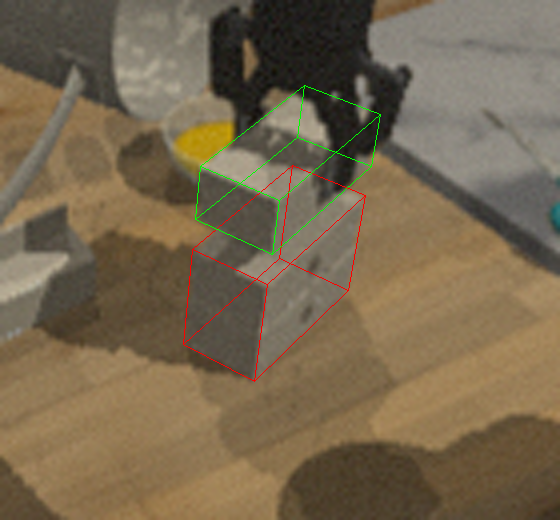

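```bash
python3 - <<'E'
from h import *
S=load('s5'); 
img=cv2.imread('pics/s5.png')[165:230,295:360]; cv2.imwrite('pics/s5z.png',cv2.resize(img,None,fx=9,fy=9,interpolation=cv2.INTER_CUBIC))
E
```

```text
(no output)
```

View pics/s5z.png

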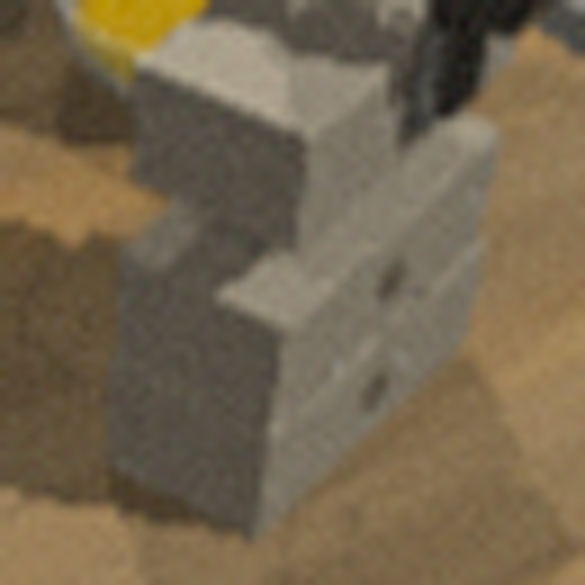

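```bash
python3 - <<'E'
from h import *
S=load('s5'); f=lambda p: np.array(p)/9+[295,165]-.45
def box(cx,cy,yaw,z0,z1):
    a=np.radians(yaw);R=np.array([[np.cos(a),-np.sin(a)],[np.sin(a),np.cos(a)]])
    c=np.array([[-30,65],[30,65],[30,-65],[-30,-65]])/1000@R.T+[cx,cy]
    return np.r_[np.c_[c,np.full(4,z0)],np.c_[c,np.full(4,z1)]]
C=f([(122,255),(283,328),(258,535),(110,460)]);H=f([(137,62),(308,135),(297,245),(137,180)])
g=lambda im,c,r: quad(im,c,r)
C2=g(S,C,2.5);H2=g(S,H,2.5); print((C2-C).round(1).tolist(),(H2-H).round(1).tolist())
for n,c,B in (('col',C,box(.4652,-.0823,-10.2,0,.088)),('held',H,box(.4642,-.0807,-10.1,.1145,.1585))):
    p=proj(S,B)[[5,4,0,1]]; print(n,(c-p).round(1).tolist(),(c-p).mean(0).round(2))
zs=[.088,.088,.0,.0]
print('col',[onz(S,C[i],zs[i])[0].round(4).tolist() for i in range(4)]);print('held',[onz(S,H[i],[.1585,.1585,.1145,.1145][i])[0].round(4).tolist() for i in range(4)])
E
```

```text
[[-0.2, -0.1], [0.1, 0.1], [-0.7, 2.7], [-0.8, -0.4]] [[-0.5, 0.1], [0.2, 0.4], [-1.1, 2.7], [-0.5, -0.1]]
col [[0.5, 1.2], [-0.3, 0.4], [0.1, -0.8], [1.3, -0.0]] [0.41 0.21]
held [[0.2, 0.4], [-0.6, 0.0], [0.0, -1.4], [1.4, 0.1]] [ 0.27 -0.2 ]
col [[0.5028, -0.0197, 0.088], [0.4472, -0.0108, 0.088], [0.4482, -0.0161, 0.0], [0.5029, -0.0255, 0.0]]
held [[0.5038, -0.0204, 0.1585], [0.4472, -0.0106, 0.1585], [0.4482, -0.017, 0.1145], [0.5016, -0.0234, 0.1145]]
```

{"op": "carry_out", "data": {"commands": "0 0.5 12 0 0 0 1; 0 0.5 22 0 0 0 1; 0 0.5 25 0 0 0 1; 0 0.5 26 0 0 0 1; 0 0.5 26 0 0 0 1"}}

```text
t: 5.6
tool_pos: [0.4645, -0.0837, 0.0981]
orientation: [[0.984, -0.177, -0.0], [-0.177, -0.984, -0.0], [-0.0, 0.0, -1.0]]
force: [0.2, 0.0, -1.7]
grip_width: 0.697
```

```bash
python3 mv.py 0.4640 -0.0819 0.0968 -10.2; python3 - <<'E'
from h import *
snap('side','s6')
img=cv2.imread('pics/s6.png')[165:230,295:360]; cv2.imwrite('pics/s6z.png',cv2.resize(img,None,fx=9,fy=9,interpolation=cv2.INTER_CUBIC))
E
```

```text
t 5.6 pos [ 0.4645 -0.0837  0.0981] head -10.2 gw 0.697 F [ 0.2  0.  -1.7] q6 1.29
shift mm [-0.8 -1.7  1.3] rot [ 0.0001  0.0002 -0.    ]
```

View pics/s6z.png

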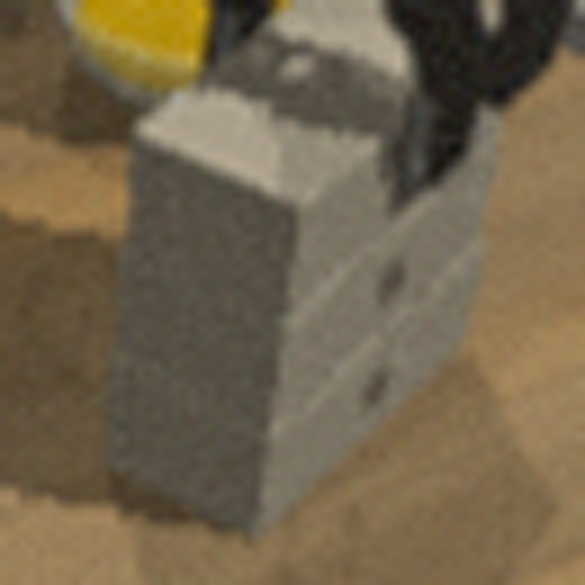

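```bash
python3 - <<'E'
from h import *
S=load('s6'); 
def box(cx,cy,yaw,z0,z1):
    a=np.radians(yaw);R=np.array([[np.cos(a),-np.sin(a)],[np.sin(a),np.cos(a)]])
    c=np.array([[-30,65],[30,65],[30,-65],[-30,-65]])/1000@R.T+[cx,cy]
    return np.r_[np.c_[c,np.full(4,z0)],np.c_[c,np.full(4,z1)]]
# sample each vertical edge horizontally at several z of the model, report offset (px) of edge from model
gI=cv2.GaussianBlur(S['color'],(0,0),0.7).astype(np.float32).sum(2)
for k,name in ((0,'near edge'),(1,'left edge')):
    B=box(.4652,-.0823,-10.2,0,.132)
    for z0,z1 in ((.008,.036),(.05,.08),(.096,.126)):
        o=[]
        for z in np.linspace(z0,z1,25):
            p=B[k].copy();p[2]=z;u,v=proj(S,p)[0]
            s=np.arange(-3,3.01,.1)
            val=cv2.remap(gI,(u+s).astype(np.float32)[None],np.full((1,len(s)),v,np.float32),cv2.INTER_CUBIC)[0]
            g=np.gradient(val); g=g if k==0 else np.abs(g); o.append(s[g.argmax()])
        print(name,z0,np.median(o).round(2),np.std(o).round(2))
# px per mm
a=proj(S,[[.4652,-.0173,.1]]);print('px/mm x',proj(S,[[.4752,-.0173,.1]])-a,'y',proj(S,[[.4652,-.0073,.1]])-a,'/10mm')
E
```

```text
near edge 0.008 -0.3 0.23
near edge 0.05 -0.2 0.23
near edge 0.096 0.0 0.23
left edge 0.008 0.0 1.64
left edge 0.05 -0.6 1.38
left edge 0.096 0.8 0.48
px/mm x [[-3.48759167 -1.13254955]] y [[-1.46838526  2.03863306]] /10mm
```

{"op": "carry_out", "data": {"commands": "0 -1.4 0 0 0 0 1; 0 -1.4 0.5 0 0 0 1; 0 -1.4 1.2 0 0 0 1; 0 -1.4 1.2 0 0 0 1; 0 -1.4 1.2 0 0 0 1"}}

```text
t: 6.15
tool_pos: [0.4648, -0.0824, 0.0971]
orientation: [[0.984, -0.177, 0.0], [-0.177, -0.984, -0.0], [0.0, 0.0, -1.0]]
force: [-0.5, -0.5, -2.0]
grip_width: 0.695
```

```bash
python3 mv.py 0.4640 -0.0819 0.0968 -10.2; cat > edge.py <<'E'
import sys
from h import *
fn=sys.argv[1]; segs=eval(sys.argv[2]); S=snap('side',fn)
def box(cx,cy,yaw,z0,z1):
    a=np.radians(yaw);R=np.array([[np.cos(a),-np.sin(a)],[np.sin(a),np.cos(a)]])
    c=np.array([[-30,65],[30,65],[30,-65],[-30,-65]])/1000@R.T+[cx,cy]
    return np.r_[np.c_[c,np.full(4,z0)],np.c_[c,np.full(4,z1)]]
gI=cv2.GaussianBlur(S['color'],(0,0),0.7).astype(np.float32)
for k,name in ((0,'near edge'),(1,'left edge'),(3,'right edge')):
    B=box(.4652,-.0823,-10.2,0,.132)
    for z0,z1 in segs:
        o=[]
        for z in np.linspace(z0,z1,25):
            p=B[k].copy();p[2]=z;u,v=proj(S,p)[0]
            s=np.arange(-3,3.01,.1)
            val=cv2.remap(gI,(u+s).astype(np.float32)[None],np.full((1,len(s)),v,np.float32),cv2.INTER_CUBIC)[0]
            g=np.gradient(val,axis=0); g=g.sum(1) if k==0 else np.abs(g).sum(1); o.append(s[g.argmax()])
        print(name,z0,np.median(o).round(2),np.std(o).round(2))
img=cv2.imread('pics/%s.png'%fn)[145:230,290:370]; cv2.imwrite('pics/%sz.png'%fn,cv2.resize(img,None,fx=7,fy=7,interpolation=cv2.INTER_CUBIC))
E
python3 edge.py s7 '((.008,.036),(.05,.08),(.096,.126))'
```

```text
t 6.15 pos [ 0.4648 -0.0824  0.0971] head -10.2 gw 0.695 F [-0.5 -0.5 -2. ] q6 1.3
shift mm [-0.9 -0.3  0.3] rot [ 0.0001 -0.     -0.    ]
near edge 0.008 -0.3 0.28
near edge 0.05 -0.2 0.24
near edge 0.096 -0.1 0.37
left edge 0.008 0.1 0.85
left edge 0.05 0.0 0.23
left edge 0.096 0.8 0.72
right edge 0.008 0.0 0.28
right edge 0.05 -1.1 1.22
right edge 0.096 2.3 2.08
```

View pics/s7z.png

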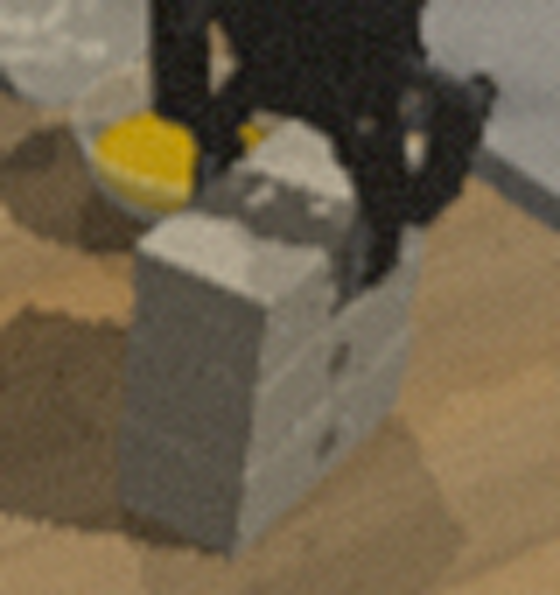

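{"op": "carry_out", "data": {"commands": "0 0 0.6 0 0 0 1; 0 0 0.6 0 0 0 1; 0 0 0.6 0 0 0 0.2; 0 0 0.6 0 0 0 -0.5; 0 0 0.6 0 0 0 -1"}}

```text
t: 6.7
tool_pos: [0.4649, -0.0824, 0.0964]
orientation: [[0.984, -0.177, 0.0], [-0.177, -0.984, -0.0], [0.0, 0.0, -1.0]]
force: [0.2, 0.8, -0.3]
grip_width: 0.894
```

{"op": "carry_out", "data": {"commands": "0 0 0 0 0 0 -1; 0 0 -30 0 0 0 -1; 0 0 -70 0 0 0 -1; 0 0 -110 0 0 0 -1; 0 0 -150 0 0 0 -1"}}

```text
t: 7.2
tool_pos: [0.4646, -0.0822, 0.248]
orientation: [[0.984, -0.177, 0.0], [-0.177, -0.984, -0.0], [0.0, 0.0, -1.0]]
force: [0.3, -0.6, -0.7]
grip_width: 0.999
```

```bash
python3 edge.py s8 '((.008,.036),(.05,.08),(.096,.126))'; python3 mv.py 0.4648 -0.1424 0.28 -10.2; python3 -c "
from h import *
snap('wrist','w8')"
```

```text
near edge 0.008 -0.4 0.25
near edge 0.05 -0.2 0.26
near edge 0.096 -0.4 0.33
left edge 0.008 0.1 0.9
left edge 0.05 0.0 0.24
left edge 0.096 0.9 0.76
right edge 0.008 -0.1 0.27
right edge 0.05 -0.6 0.31
right edge 0.096 -0.6 1.21
t 7.25 pos [ 0.4664 -0.0831  0.2548] head -10.2 gw 1.0 F [-0.7 -0.4  6.1] q6 1.3
shift mm [  9.1  58.7 -25. ] rot [ 0.0023 -0.008   0.    ]
```

View pics/s8z.png

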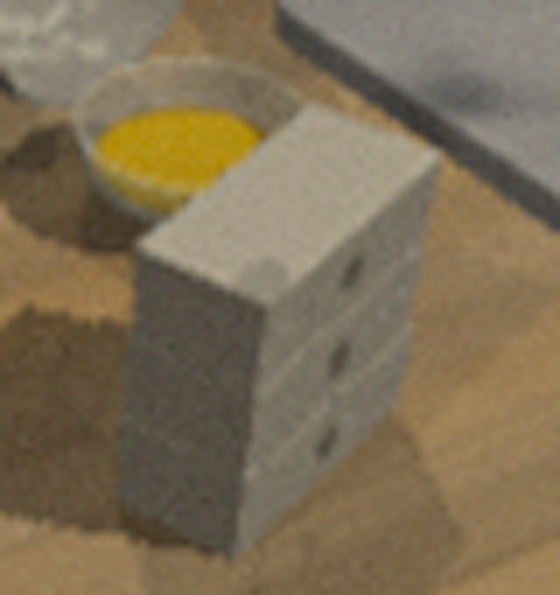

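View pics/w8.png

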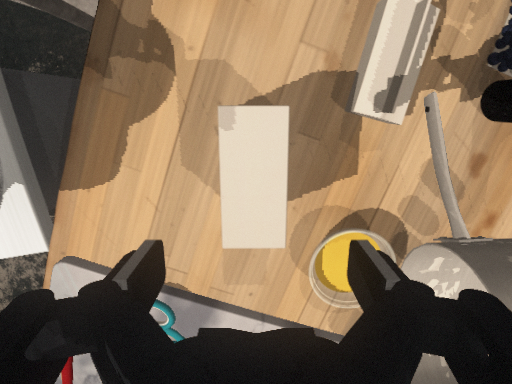

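```bash
python3 - <<'E'
from h import *
w=load('w8'); q=quad(w,[(219,106),(289,106),(285,248),(222,248)],4); print(q.round(1).tolist()); desc(onz(w,q,.132))
t=snap('top','t8'); b=quad(t,proj(t,onz(w,q,.132)),3); desc(onz(t,b,.132))
for i in range(4): print([x.round(4) for x in tri(t,b[i],w,q[i])])
E
python3 mv.py 0.6185 -0.051 0.25 -22.5
```

```text
[[217.0, 105.2], [289.1, 105.2], [284.6, 247.8], [222.1, 247.8]]
c [ 0.4649 -0.0811  0.132 ] sides [ 60.  129.5  58.9 129.3] yaw -10.27
c [ 0.4657 -0.0803  0.132 ] sides [ 60.  114.8  65.8 145.3] yaw -10.38
[array([ 0.4472, -0.0115,  0.1281]), np.float64(0.0018)]
[array([ 0.507 , -0.023 ,  0.1213]), np.float64(0.0001)]
[array([ 0.4835, -0.1276,  0.1772]), np.float64(0.0045)]
[array([ 0.4182, -0.1602,  0.089 ]), np.float64(0.005)]
t 7.35 pos [ 0.4661 -0.0829  0.2492] head -10.2 gw 1.007 F [-0.2 -0.  -0.5] q6 1.3
shift mm [144.3 -58.4  -0.2] rot [ 0.0009 -0.0048  0.2147]
```

{"op": "carry_out", "data": {"commands": "36 -15 0 0 0 0.05 -1; 75 -30 0 0 0 0.11 -1; 112 -46 0 0 0 0.16 -1; 144 -59 0 0 0 0.214 -1; 144 -59 0 0 0 0.214 -1"}}

```text
t: 7.85
tool_pos: [0.6187, -0.0487, 0.2418]
orientation: [[0.924, -0.382, -0.005], [-0.382, -0.924, 0.002], [-0.005, 0.0, -1.0]]
force: [-0.6, -0.1, -0.8]
grip_width: 0.996
```

{"op": "carry_out", "data": {"commands": "0 0 0 0 0 0 -1; 0 0 0 0 0 0 -1"}}

```text
t: 8.05
tool_pos: [0.6162, -0.0498, 0.2461]
orientation: [[0.924, -0.382, -0.001], [-0.382, -0.924, 0.0], [-0.001, 0.0, -1.0]]
force: [-0.6, 0.3, -0.3]
grip_width: 0.999
```

```bash
python3 - <<'E'
from h import *
snap('wrist','w9'); print(sense()['tool_pos'])
E
```

```text
[ 0.61622414 -0.04990688  0.24667846]
```

View pics/w9.png

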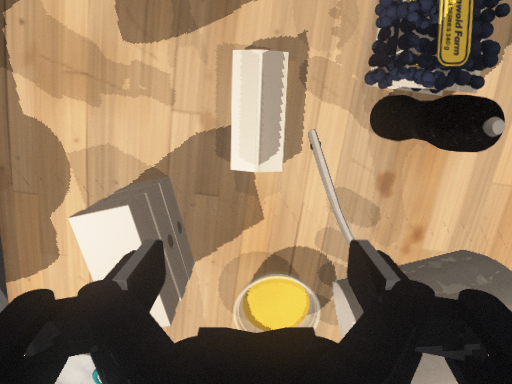

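```bash
python3 - <<'E'
import cv2
a=cv2.imread('pics/w9.png')[35:185,200:340]; cv2.imwrite('pics/w9c.png',cv2.resize(a,None,fx=4,fy=4,interpolation=cv2.INTER_CUBIC))
E
```

```text
(no output)
```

View pics/w9c.png

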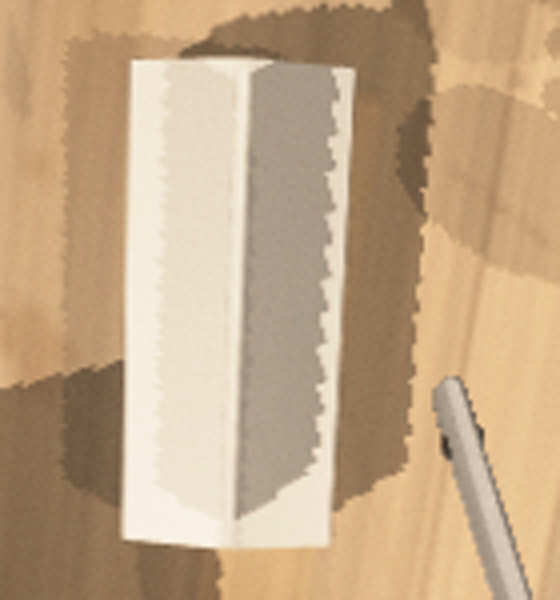

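```bash
python3 - <<'E'
from h import *
w=load('w9');t=load('top0'); c=np.array([(131,60),(355,68),(330,545),(123,540)])/4+[200,35]-.4
P=onz(w,c,.038);print(P.round(4).tolist());desc(P)
q=quad(w,c,3);print((q-c).round(1).tolist());desc(onz(w,q,.038))
f=lambda p: np.array(p)/3.2+[140,120]-.3
b=f([(418,175),(531,220),(510,274),(401,224)]);b2=quad(t,b,2.5);print((b2-b).round(1).tolist());desc(onz(t,b2,.038))
for T in (b,b2):
  for i,j in zip([0,1,2,3],[1,2,3,0]): print([x.round(4) for x in tri(t,T[i],w,c[j])])
s=np.array([(243,62),(233,517)])/4+[200,35]-.4
Q=onz(w,s,.073);print('seam',Q.round(4).tolist(),Q.mean(0).round(4),np.linalg.norm(Q[0]-Q[1]))
E
python3 mv.py 0.6415 0.0045 0.15 -22.5
```

```text
[[0.6407, 0.0749, 0.038], [0.6948, 0.0504, 0.038], [0.6416, -0.0672, 0.038], [0.5869, -0.043, 0.038]]
c [0.641  0.0038 0.038 ] sides [ 59.4 129.1  59.9 129.6] yaw -24.42
[[-0.8, -0.8], [0.1, -0.8], [-0.4, 1.5], [-0.3, 0.6]]
c [0.6405 0.0038 0.038 ] sides [ 60.3 131.7  59.8 131.2] yaw -24.42
[[0.6, -0.7], [0.4, 0.5], [0.4, 0.3], [-1.6, 0.1]]
c [0.6413 0.0048 0.038 ] sides [128.7  60.5 132.   60.2] yaw -24.57
[array([0.6962, 0.0524, 0.0223]), np.float64(0.0019)]
[array([ 0.6417, -0.0626,  0.0594]), np.float64(0.0003)]
[array([ 0.5873, -0.0418,  0.0419]), np.float64(0.0012)]
[array([0.6404, 0.0721, 0.0529]), np.float64(0.0006)]
[array([0.6956, 0.0508, 0.0345]), np.float64(0.0006)]
[array([ 0.6415, -0.0656,  0.0451]), np.float64(0.0003)]
[array([ 0.5865, -0.0432,  0.0357]), np.float64(0.0003)]
[array([0.6414, 0.0768, 0.0302]), np.float64(0.0016)]
seam [[0.6652, 0.0578, 0.073], [0.621, -0.0431, 0.073]] [0.6431 0.0074 0.073 ] 0.11011525596030163
t 8.1 pos [ 0.6162 -0.0499  0.2467] head -22.46 gw 1.002 F [ 0.2 -0.5  0.1] q6 1.67
shift mm [  2.6 -59.9  96.7] rot [ 0.0001 -0.0002  0.0007]
```

```bash
python3 mv.py 0.6468 0.0169 0.007 -24.45
```

```text
t 8.1 pos [ 0.6162 -0.0499  0.2467] head -22.46 gw 1.002 F [ 0.2 -0.5  0.1] q6 1.67
shift mm [  2.7 -73.5 239.7] rot [ 0.0001 -0.0002  0.0348]
```

{"op": "carry_out", "data": {"commands": "1 -37 20 0 0 0.017 -1; 3 -73 50 0 0 0.035 -1; 3 -73 95 0 0 0.035 -1; 3 -73 140 0 0 0.035 -1; 3 -73 140 0 0 0.035 -1"}}

```text
t: 8.6
tool_pos: [0.6429, 0.0172, 0.1001]
orientation: [[0.91, -0.414, -0.01], [-0.414, -0.91, 0.002], [-0.01, 0.003, -1.0]]
force: [-1.1, -0.3, -0.9]
grip_width: 0.995
```

{"op": "carry_out", "data": {"commands": "0 0 0 0 0 0 -1; 0 0 0 0 0 0 -1"}}

```text
t: 8.8
tool_pos: [0.6492, 0.0158, 0.1104]
orientation: [[0.91, -0.415, 0.005], [-0.415, -0.91, -0.001], [0.005, -0.001, -1.0]]
force: [-0.2, 0.5, 1.2]
grip_width: 1.0
```

```bash
python3 mv.py 0.6468 0.0169 0.007 -24.45
```

```text
t 8.8 pos [0.6492 0.0158 0.1104] head -24.49 gw 1.0 F [-0.2  0.5  1.2] q6 1.82
shift mm [-3.100e+00  1.000e-01  1.034e+02] rot [-0.0011 -0.0047 -0.0008]
```

{"op": "carry_out", "data": {"commands": "0 0 0 0 0 0 -1; 0 0 0 0 0 0 -1;0 0 0 0 0 0 -1;0 0 0 0 0 0 -1"}}

```text
t: 9.2
tool_pos: [0.6479, 0.0165, 0.1069]
orientation: [[0.91, -0.414, 0.001], [-0.414, -0.91, -0.0], [0.001, -0.0, -1.0]]
force: [-0.9, -1.3, -0.1]
grip_width: 1.002
```

```bash
python3 mv.py 0.6468 0.0169 0.007 -24.45
```

```text
t 9.2 pos [0.6479 0.0165 0.1069] head -24.47 gw 1.002 F [-0.9 -1.3 -0.1] q6 1.82
shift mm [-1.2  0.1 99.9] rot [-0.0001 -0.0006 -0.0003]
```

Settled. Descend gently.

{"op": "carry_out", "data": {"commands": "-1 0 25 0 0 0 -1; -1 0 50 0 0 0 -1; -1 0 75 0 0 0 -1; -1 0 92 0 0 0 -1; -1 0 99 0 0 0 -1"}}

```text
t: 9.7
tool_pos: [0.6455, 0.0172, 0.0054]
orientation: [[0.91, -0.414, -0.003], [-0.414, -0.91, 0.0], [-0.003, 0.001, -1.0]]
force: [-0.5, 0.5, 0.2]
grip_width: 1.001
```

{"op": "carry_out", "data": {"commands": "0 0 0 0 0 0 -1; 0 0 0 0 0 0 -1;0 0 0 0 0 0 0;0 0 0 0 0 0 1;0 0 0 0 0 0 1"}}

```text
t: 10.2
tool_pos: [0.6476, 0.0168, 0.0089]
orientation: [[0.91, -0.414, 0.002], [-0.414, -0.91, -0.0], [0.002, -0.0, -1.0]]
force: [-0.3, 0.0, 5.1]
grip_width: 0.695
```

{"op": "carry_out", "data": {"commands": "0 0 0 0 0 0 1; 0 0 0 0 0 0 1;0 0 0 0 0 0 1"}}

```text
t: 10.5
tool_pos: [0.6476, 0.0168, 0.0089]
orientation: [[0.91, -0.414, 0.002], [-0.414, -0.91, -0.0], [0.002, -0.0, -1.0]]
force: [-1.5, -0.5, 5.9]
grip_width: 0.692
```

```bash
python3 mv.py 0.6468 0.0169 0.2 -24.45; python3 -c "
from h import *
snap('wrist','w10')"
```

```text
t 10.5 pos [0.6476 0.0168 0.0089] head -24.47 gw 0.692 F [-1.5 -0.5  5.9] q6 1.82
shift mm [  -0.4    0.2 -191.1] rot [-0.0004 -0.0019 -0.0003]
```

View pics/w10.png

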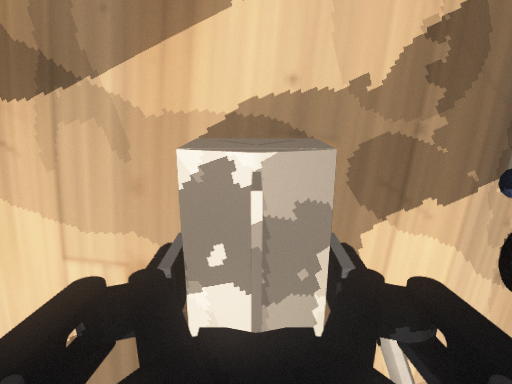

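```bash
python3 - <<'E'
from h import *
w=load('w10'); 
q=quad(w,[(177,150),(336,149),(332,230),(183,230)],4); print(q.round(1).tolist())
s=sense()
for c in (q[:2],np.array([(177,150.),(336,149.)])):
  P=onz(w,c,.038); print(((P-s['tool_pos'])@s['orientation']*1000).round(1).tolist())
img=cv2.imread('pics/w10.png')[130:190,160:350]; cv2.imwrite('pics/w10c.png',cv2.resize(img,None,fx=4,fy=4,interpolation=cv2.INTER_CUBIC))
E
```

```text
[[176.2, 149.9], [336.0, 152.0], [330.8, 229.2], [180.4, 232.5]]
[[-29.4, -49.6, -29.2], [29.9, -48.7, -29.1]]
[[-29.1, -49.5, -29.2], [29.8, -49.8, -29.1]]
```

View pics/w10c.png

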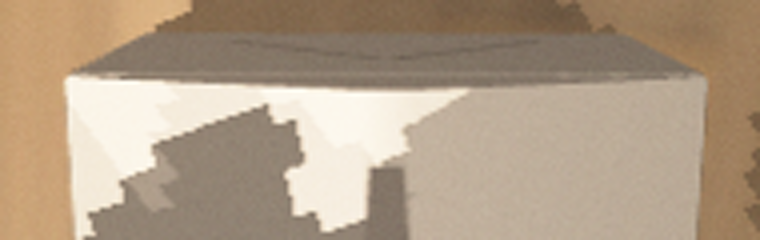

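{"op": "carry_out", "data": {"commands": "0 0 -15 0 0 0 1; 0 0 -50 0 0 0 1; 0 0 -95 0 0 0 1; 0 0 -140 0 0 0 1; 0 0 -185 0 0 0 1"}}

```text
t: 11.05
tool_pos: [0.6462, 0.0171, 0.1951]
orientation: [[0.91, -0.414, 0.0], [-0.414, -0.91, -0.0], [0.0, 0.0, -1.0]]
force: [1.0, -0.4, -3.1]
grip_width: 0.696
```

```bash
python3 mv.py 0.4624 -0.0951 0.19 -10.3;python3 -c "
from h import *
snap('wrist','w11')"
```

```text
t 11.05 pos [0.6462 0.0171 0.1951] head -24.47 gw 0.696 F [ 1.  -0.4 -3.1] q6 1.82
shift mm [-120.9  178.2    5.1] rot [ 1.000e-04 -2.000e-04 -2.472e-01]
```

View pics/w11.png

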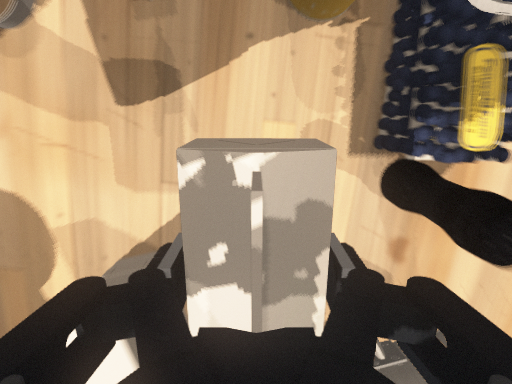

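```bash
python3 mv.py 0.4674 -0.0659 0.195 -10.3
```

```text
t 11.1 pos [0.649  0.0166 0.2042] head -24.47 gw 0.695 F [ 0.4 -0.9  5.4] q6 1.82
shift mm [-131.3  150.3    7.5] rot [-0.0013 -0.0106 -0.2472]
```

{"op": "carry_out", "data": {"commands": "-20 23 0 0 0 -0.05 1; -47 53 0 0 0 -0.1 1; -74 85 0 0 0 -0.15 1; -101 116 0 0 0 -0.2 1; -120 138 0 0 0 -0.23 1"}}

```text
t: 11.6
tool_pos: [0.4783, -0.0594, 0.1929]
orientation: [[0.981, -0.194, 0.0], [-0.194, -0.981, -0.0], [0.0, 0.0, -1.0]]
force: [0.3, -0.7, -1.3]
grip_width: 0.691
```

```bash
python3 mv.py 0.4674 -0.0659 0.185 -10.3
```

```text
t 11.6 pos [ 0.4783 -0.0594  0.1929] head -11.19 gw 0.691 F [ 0.3 -0.7 -1.3] q6 1.37
shift mm [-9.5  8.5  7.9] rot [ 0.0005 -0.0001 -0.0155]
```

{"op": "carry_out", "data": {"commands": "-6 5 0 0 0 -0.01 1; -10 9 4 0 0 -0.016 1; -10 9 8 0 0 -0.016 1; -10 9 8 0 0 -0.016 1; -10 9 8 0 0 -0.016 1"}}

```text
t: 12.1
tool_pos: [0.4691, -0.0654, 0.1841]
orientation: [[0.984, -0.18, -0.001], [-0.18, -0.984, 0.0], [-0.001, -0.0, -1.0]]
force: [0.2, -0.0, -2.1]
grip_width: 0.694
```

{"op": "carry_out", "data": {"commands": "0 0 10 0 0 0 1; 0 0 18 0 0 0 1; 0 0 18 0 0 0 1; 0 0 18 0 0 0 1; 0 0 18 0 0 0 1"}}

```text
t: 12.6
tool_pos: [0.4689, -0.0658, 0.1667]
orientation: [[0.984, -0.18, 0.0], [-0.18, -0.984, -0.0], [0.0, 0.0, -1.0]]
force: [-0.4, 0.1, -1.9]
grip_width: 0.691
```

```bash
python3 mv.py 0.4674 -0.0659 0.141 -10.3; python3 edge.py s12 '((.008,.036),(.05,.08),(.096,.126))'
```

```text
t 12.6 pos [ 0.4689 -0.0658  0.1667] head -10.37 gw 0.691 F [-0.4  0.1 -1.9] q6 1.34
shift mm [-1.5  0.3 25.7] rot [ 0.0002 -0.0003 -0.0012]
near edge 0.008 -0.3 0.24
near edge 0.05 -0.2 0.23
near edge 0.096 -0.3 0.32
left edge 0.008 0.2 1.16
left edge 0.05 0.3 0.32
left edge 0.096 0.4 0.65
right edge 0.008 -0.1 0.26
right edge 0.05 -0.4 0.4
right edge 0.096 -0.4 1.16
```

View pics/s12z.png

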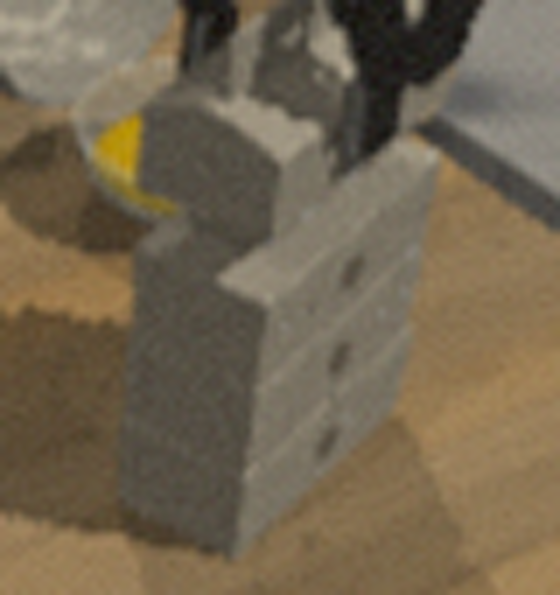

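Looks right; lower with the 1.5 mm correction to just above contact and check.

{"op": "carry_out", "data": {"commands": "-1.5 0.3 10 0 0 0 1; -1.5 0.3 20 0 0 0 1; -1.5 0.3 24 0 0 0 1; -1.5 0.3 25 0 0 0 1; -1.5 0.3 25 0 0 0 1"}}

```text
t: 13.15
tool_pos: [0.4671, -0.0658, 0.1412]
orientation: [[0.984, -0.18, -0.0], [-0.18, -0.984, 0.0], [-0.0, 0.0, -1.0]]
force: [-0.1, -0.6, -1.8]
grip_width: 0.699
```

{"op": "carry_out", "data": {"commands": "0 0 0 0 0 0 1; 0 0 0 0 0 0 1; 0 0 0 0 0 0 1"}}

```text
t: 13.45
tool_pos: [0.4673, -0.0659, 0.1415]
orientation: [[0.984, -0.18, 0.0], [-0.18, -0.984, -0.0], [0.0, 0.0, -1.0]]
force: [-0.5, 0.4, -2.7]
grip_width: 0.693
```

```bash
python3 mv.py 0.4674 -0.0659 0.141 -10.3; python3 edge.py s13 '((.008,.036),(.05,.08),(.096,.126),(.14,.166))'
```

```text
t 13.45 pos [ 0.4673 -0.0659  0.1415] head -10.37 gw 0.693 F [-0.5  0.4 -2.7] q6 1.33
shift mm [0.1 0.  0.5] rot [ 0.0001 -0.     -0.0013]
near edge 0.008 -0.2 0.27
near edge 0.05 -0.3 0.26
near edge 0.096 -0.2 0.38
near edge 0.14 -0.3 0.28
left edge 0.008 0.2 1.17
left edge 0.05 0.3 0.42
left edge 0.096 -0.2 0.46
left edge 0.14 0.3 1.25
right edge 0.008 0.0 0.25
right edge 0.05 -0.4 0.41
right edge 0.096 -0.4 1.08
right edge 0.14 1.0 1.04
```

View pics/s13z.png

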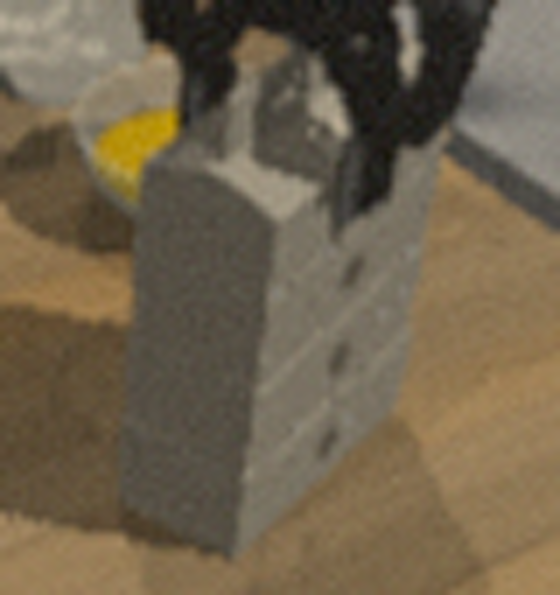

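Aligned within the measuring limit. Lower the last bit and release.

{"op": "carry_out", "data": {"commands": "0 0 0.7 0 0 0 1; 0 0 0.7 0 0 0 1; 0 0 0.7 0 0 0 0.25; 0 0 0.7 0 0 0 -0.5; 0 0 0.7 0 0 0 -1"}}

```text
t: 14.0
tool_pos: [0.4674, -0.0659, 0.141]
orientation: [[0.984, -0.18, 0.0], [-0.18, -0.984, -0.0], [0.0, 0.0, -1.0]]
force: [0.8, 0.7, -0.4]
grip_width: 0.896
```

{"op": "carry_out", "data": {"commands": "0 0 0 0 0 0 -1; 0 0 0 0 0 0 -1; 0 0 -20 0 0 0 -1; 0 0 -50 0 0 0 -1; 0 0 -90 0 0 0 -1"}}

```text
t: 14.5
tool_pos: [0.4664, -0.0655, 0.2304]
orientation: [[0.984, -0.18, -0.003], [-0.18, -0.984, 0.001], [-0.003, -0.001, -1.0]]
force: [1.5, -0.7, -0.0]
grip_width: 1.001
```

{"op": "carry_out", "data": {"commands": "0 40 -30 0 0 0 -1; 0 80 -40 0 0 0 -1; 0 80 -40 0 0 0 -1; 0 80 -40 0 0 0 -1; 0 80 -40 0 0 0 -1"}}

```text
t: 15.0
tool_pos: [0.4528, -0.1439, 0.2703]
orientation: [[0.984, -0.18, -0.001], [-0.18, -0.984, 0.001], [-0.001, -0.001, -1.0]]
force: [-0.2, 0.0, -0.0]
grip_width: 1.005
```

```bash
python3 edge.py s14 '((.008,.036),(.05,.08),(.096,.126),(.14,.166))';  python3 -c "
from h import *
snap('wrist','w14');snap('top','t14')
print(sense()['tool_pos'])"
```

```text
near edge 0.008 -0.3 0.2
near edge 0.05 -0.2 0.24
near edge 0.096 -0.4 0.25
near edge 0.14 -0.3 0.4
left edge 0.008 0.3 1.02
left edge 0.05 0.9 0.73
left edge 0.096 0.4 0.5
left edge 0.14 0.3 1.34
right edge 0.008 -0.1 0.29
right edge 0.05 -0.4 0.42
right edge 0.096 -0.4 1.07
right edge 0.14 -0.5 1.79
[ 0.45286744 -0.14352327  0.27035622]
```

View pics/s14z.png

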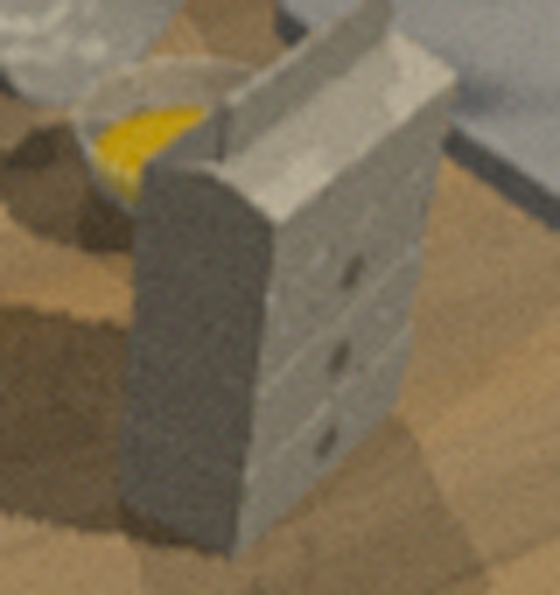

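View pics/w14.png

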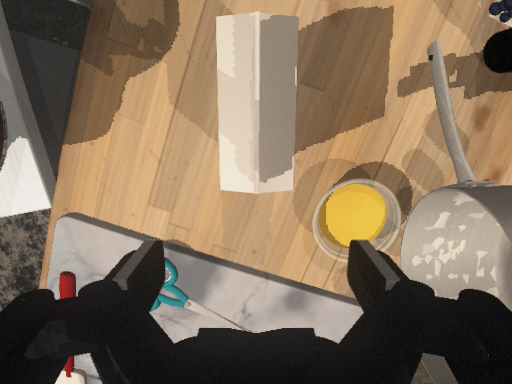

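```bash
python3 - <<'E'
from h import *
w=load('w14');img=cv2.imread('pics/w14.png')[0:205,195:315]; cv2.imwrite('pics/w14c.png',cv2.resize(img,None,fx=3.9,fy=3.9,interpolation=cv2.INTER_CUBIC))
q=quad(w,[(217,16),(298,17),(293,192),(220,190)],4);print(q.round(1).tolist());desc(onz(w,q,.170))
img=cv2.imread('pics/t14.png')[215:280,280:350]; cv2.imwrite('pics/t14c.png',cv2.resize(img,None,fx=8,fy=8,interpolation=cv2.INTER_CUBIC))
E
python3 mv.py 0.6 0.15 0.30 -18.6
```

```text
[[215.5, 13.8], [298.8, 14.5], [292.3, 191.5], [219.4, 191.8]]
c [ 0.4642 -0.0801  0.17  ] sides [ 60.  132.1  59.6 132.8] yaw -10.78
t 15.15 pos [ 0.4529 -0.1435  0.2704] head -10.29 gw 1.002 F [0.2 0.4 0.3] q6 1.17
shift mm [  92.3 -315.1  -29.6] rot [-0.0003  0.0006  0.1451]
```

View pics/w14c.png

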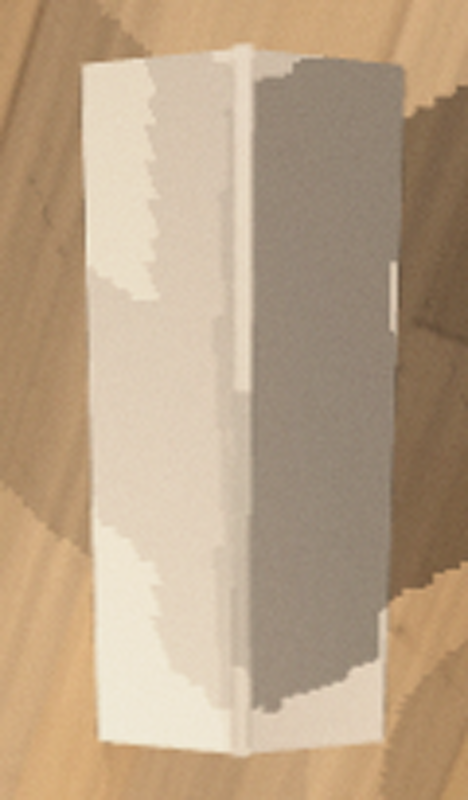

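View pics/t14c.png

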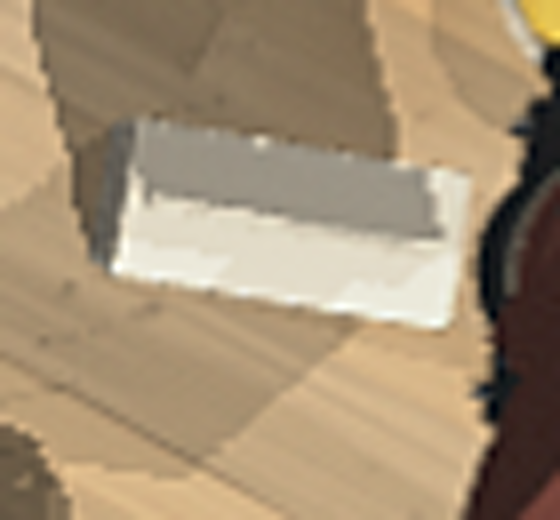

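```bash
python3 - <<'E'
from h import *
w=load('w14');f=lambda p: np.array(p,float)/3.9+[195,0]-.37
desc(onz(w,f([(83,65),(404,68),(383,740),(99,740)]),.170))
P=onz(w,f([(243,46),(240,754)]),.205);v=P[0]-P[1];print(P.round(4).tolist(),P.mean(0).round(4),np.linalg.norm(v),np.degrees(np.arctan2(-v[0],v[1])))
t=load('t14');g=lambda p:np.array(p,float)/8+[280,215]-.44
P=onz(t,g([(145,195),(447,240)]),.205);v=P[0]-P[1];print(P.round(4).tolist(),P.mean(0).round(4),np.linalg.norm(v),np.degrees(np.arctan2(-v[0],v[1])))
desc(onz(t,g([(138,122),(470,175),(445,328),(113,270)]),.170))
for a,b in (((243,46),(145,195)),((240,754),(447,240))): print(tri(w,f(a),t,g(b)))
E
```

```text
c [ 0.4644 -0.0801  0.17  ] sides [ 59.3 128.5  59.3 129.1] yaw -10.56
[[0.4749, -0.023, 0.205], [0.4536, -0.1368, 0.205]] [ 0.4643 -0.0799  0.205 ] 0.11579004678614589 -10.596024518832207
[[0.4774, -0.02, 0.205], [0.4588, -0.132, 0.205]] [ 0.4681 -0.076   0.205 ] 0.11352938549242506 -9.429948045746544
c [ 0.4651 -0.0788  0.17  ] sides [128.4  58.9 128.3  56.9] yaw -10.44
(array([ 0.47633438, -0.02065793,  0.19593582]), np.float64(0.001899301604660921))
(array([ 0.45827479, -0.12224308,  0.25999451]), np.float64(0.003928084498081309))
```

```bash
python3 mv.py 0.613 0.177 0.27 -18.6
```

```text
t 15.15 pos [ 0.4529 -0.1435  0.2704] head -10.29 gw 1.002 F [0.2 0.4 0.3] q6 1.17
shift mm [ 100.3 -344.     0.4] rot [-0.0003  0.0006  0.1451]
```

{"op": "carry_out", "data": {"commands": "10 -30 0 0 0 0.01 -1; 24 -75 0 0 0 0.04 -1; 38 -120 0 0 0 0.06 -1; 52 -165 0 0 0 0.08 -1; 66 -210 0 0 0 0.1 -1"}}

```text
t: 15.65
tool_pos: [0.556, 0.0529, 0.2706]
orientation: [[0.961, -0.277, 0.0], [-0.277, -0.961, -0.0], [0.0, 0.0, -1.0]]
force: [0.9, -0.8, 0.1]
grip_width: 0.999
```

```bash
python3 mv.py 0.613 0.177 0.27 -18.6
```

```text
t 15.65 pos [0.556  0.0529 0.2706] head -16.08 gw 0.999 F [ 0.9 -0.8  0.1] q6 1.71
shift mm [  20.4 -135.     0.6] rot [ 0.0001 -0.0001  0.044 ]
```

{"op": "carry_out", "data": {"commands": "7 -45 0 0 0 0.015 -1; 14 -90 0 0 0 0.03 -1; 20 -125 0 0 0 0.044 -1; 20 -134 0 0 0 0.044 -1; 20 -134 0 0 0 0.044 -1"}}

```text
t: 16.15
tool_pos: [0.6115, 0.1752, 0.27]
orientation: [[0.949, -0.316, -0.001], [-0.316, -0.949, -0.0], [-0.001, 0.001, -1.0]]
force: [-0.1, 0.2, -0.0]
grip_width: 1.004
```

{"op": "carry_out", "data": {"commands": "0 0 0 0 0 0 -1; 0 0 0 0 0 0 -1;0 0 0 0 0 0 -1;0 0 0 0 0 0 -1;0 0 0 0 0 0 -1"}}

```text
t: 16.65
tool_pos: [0.612, 0.1729, 0.271]
orientation: [[0.947, -0.32, 0.0], [-0.32, -0.947, -0.0], [0.0, -0.0, -1.0]]
force: [0.7, -0.4, -0.2]
grip_width: 1.003
```

```bash
python3 - <<'E'
from h import *
snap('wrist','w15');print(sense()['tool_pos'].round(4))
img=cv2.imread('pics/w15.png')[0:260,150:400]; cv2.imwrite('pics/w15c.png',cv2.resize(img,None,fx=2.3,fy=2.3,interpolation=cv2.INTER_CUBIC))
img=cv2.imread('pics/side0.png')[195:285,170:240]; cv2.imwrite('pics/side0z.png',cv2.resize(img,None,fx=6.5,fy=6.5,interpolation=cv2.INTER_CUBIC))
E
```

```text
[0.612  0.173  0.2709]
```

View pics/w15c.png

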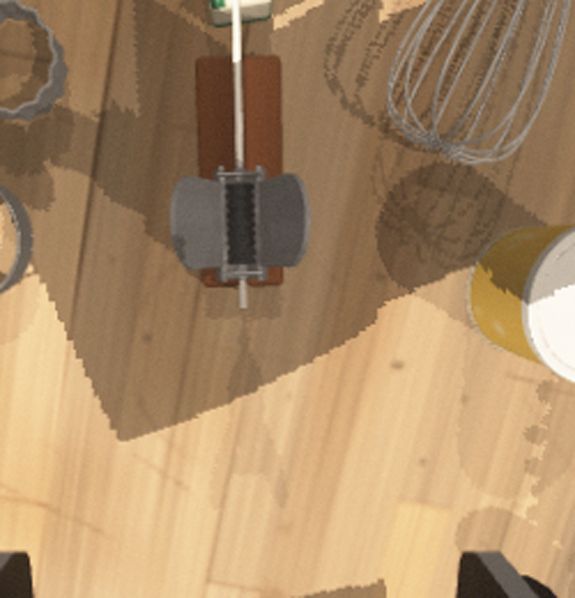

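View pics/side0z.png

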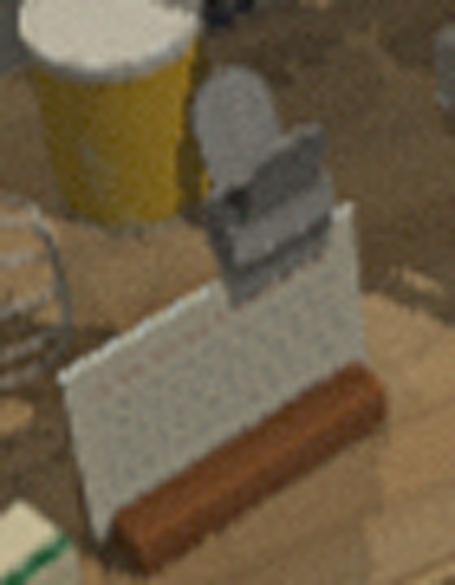

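```bash
python3 - <<'E'
from h import *
w=load('w15');t=load('top0');f=lambda p: np.array(p,float)/2.3+[150,0]-.28
P=onz(w,f([(243,305),(242,285),(239,150),(237.5,60),(237,30)]),.098);print(P.round(4).tolist());v=P[-1]-P[0];print('yaw',np.degrees(np.arctan2(-v[0],v[1])))
H=onz(w,f([(172,222),(308,220)]),.166);print('handles',H.round(4).tolist(),H.mean(0).round(4),np.linalg.norm(H[0]-H[1]))
for z in (.127,.1335): 
  C=onz(w,f([(240,222)]),z);print('coil',C.round(4).tolist())
J=onz(w,f([(221,170),(264,170),(264,276),(221,276)]),.127);print('side loops',J.round(4).tolist(),J.mean(0).round(4))
s=sense();print('tool frame handles mid',((H.mean(0)-s['tool_pos'])@s['orientation']*1000).round(1))
img=cv2.imread('pics/top0.png')[175:210,185:230]; cv2.imwrite('pics/top0z.png',cv2.resize(img,None,fx=12,fy=12,interpolation=cv2.INTER_CUBIC))
E
```

```text
[[0.6243, 0.2113, 0.098], [0.6267, 0.2196, 0.098], [0.6434, 0.2728, 0.098], [0.6541, 0.3062, 0.098], [0.6576, 0.3171, 0.098]]
yaw -17.481843297860777
handles [[0.6124, 0.25, 0.166], [0.6558, 0.236, 0.166]] [0.6341 0.243  0.166 ] 0.045620921149857094
coil [[0.6342, 0.244, 0.127]]
coil [[0.6342, 0.2438, 0.1335]]
side loops [[0.6335, 0.2645, 0.127], [0.6491, 0.2593, 0.127], [0.6365, 0.2215, 0.127], [0.6205, 0.2269, 0.127]] [0.6349 0.243  0.127 ]
tool frame handles mid [ -1.5 -73.4 104.9]
```

View pics/top0z.png

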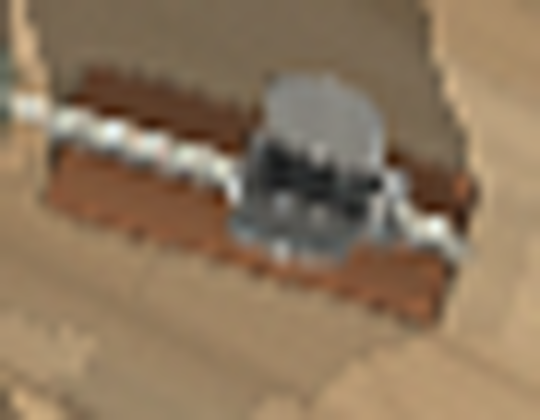

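{"op": "carry_out", "data": {"commands": "0 -20 15 0 0 -0.008 -1; 0 -40 25 0 0 -0.017 -1; -2 -40 25 0 0 -0.017 -1; -2 -40 25 0 0 -0.017 -1; -2 -40 25 0 0 -0.017 -1"}}

```text
t: 17.2
tool_pos: [0.6229, 0.2113, 0.2465]
orientation: [[0.953, -0.304, 0.001], [-0.304, -0.953, -0.0], [0.001, -0.0, -1.0]]
force: [0.3, -0.4, 0.1]
grip_width: 0.997
```

{"op": "carry_out", "data": {"commands": "0 0 0 0 0 0 -1; 0 0 0 0 0 0 -1;0 0 0 0 0 0 -1;0 0 0 0 0 0 -1;0 0 0 0 0 0 -1"}}

```text
t: 17.7
tool_pos: [0.6229, 0.2118, 0.2458]
orientation: [[0.953, -0.303, 0.0], [-0.303, -0.953, -0.0], [0.0, 0.0, -1.0]]
force: [-0.8, 0.7, -0.2]
grip_width: 1.0
```

```bash
python3 - <<'E'
from h import *
snap('wrist','w16');print(sense()['tool_pos'].round(4))
img=cv2.imread('pics/w16.png')[100:330,140:390]; cv2.imwrite('pics/w16c.png',cv2.resize(img,None,fx=2.5,fy=2.5,interpolation=cv2.INTER_CUBIC))
E
python3 mv.py .6345 .2433 .138 -17.6
```

```text
[0.6228 0.2119 0.2458]
t 17.75 pos [0.6228 0.2119 0.2458] head -17.65 gw 0.998 F [ 0.1  0.  -0.1] q6 2.01
shift mm [  1.6 -33.5 107.8] rot [ 0.0001 -0.     -0.0009]
```

View pics/w16c.png

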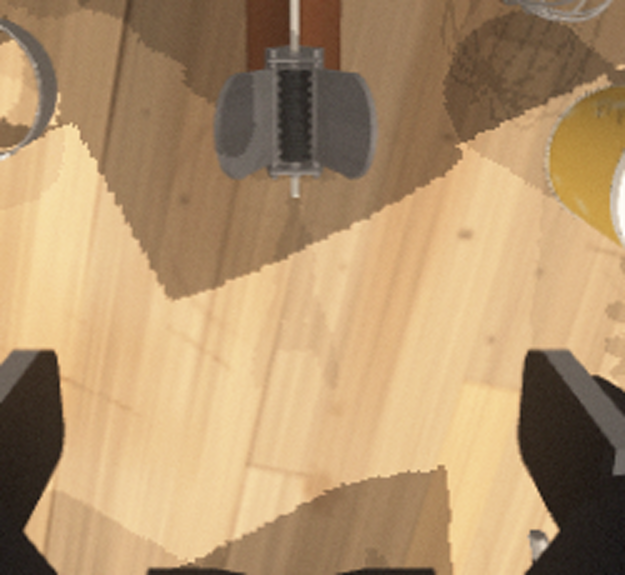

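```bash
python3 - <<'E'
from h import *
w=load('w15');v=load('w16');t=load('top0');f=lambda p: np.array(p,float)/2.3+[150,0]-.28
g=lambda p: np.array(p,float)/2.5+[140,100]-.3
for n,a,b in (('card end',(243,307),(296,197)),('hL',(172,224),(214.5,134)),('hR',(308,221),(377,130)),('loopTL',(219,168),(267,48)),('loopBR',(264,278),(323,177)),('hLbot',(192,264),(237,179)),('hRbot',(290,265),(353,179))):
  X,e=tri(w,f(a),v,g(b)); print(n,X.round(4),e.round(4))
H=onz(v,g([(214.5,134),(377,130)]),.166);s=sense()
print(H.round(4).tolist(),H.mean(0).round(4),np.linalg.norm(H[0]-H[1]),((H-s['tool_pos'])@s['orientation']*1000).round(1).tolist())
L=onz(v,g([(267,48),(322,48),(323,177),(269,177)]),.127); print(L.mean(0).round(4),np.linalg.norm(L[0]-L[3]));  print(((L.mean(0)-s['tool_pos'])@s['orientation']*1000).round(1).tolist())
E
```

```text
card end [0.6243 0.2108 0.103 ] 0.0003
hL [0.6119 0.2495 0.166 ] 0.0006
hR [0.6566 0.2356 0.1609] 0.0009
loopTL [0.6324 0.2667 0.1174] 0.0014
loopBR [0.6367 0.2208 0.1309] 0.0008
hLbot [0.6138 0.2349 0.166 ] 0.0006
hRbot [0.6459 0.2236 0.161 ] 0.0003
[[0.6116, 0.2496, 0.166], [0.6567, 0.2364, 0.166]] [0.6342 0.243  0.166 ] 0.04704123659625039 [[-22.2, -32.5, 79.8], [24.9, -33.7, 79.8]]
[0.6345 0.2436 0.127 ] 0.043515655452174264
[1.5, -33.8, 118.8]
```

{"op": "carry_out", "data": {"commands": "1 -17 10 0 0 0 -1; 1.5 -33.5 25 0 0 0 -1; 1.5 -33.5 50 0 0 0 -1; 1.5 -33.5 72 0 0 0 -1; 1.5 -33.5 80 0 0 0 -1"}}

```text
t: 18.25
tool_pos: [0.6332, 0.2433, 0.1629]
orientation: [[0.953, -0.303, -0.004], [-0.303, -0.953, -0.001], [-0.003, 0.002, -1.0]]
force: [-0.0, 0.0, -1.0]
grip_width: 1.002
```

{"op": "carry_out", "data": {"commands": "0 0 0 0 0 0 -1; 0 0 0 0 0 0 -1;0 0 0 0 0 0 -1;0 0 0 0 0 0 -1;0 0 0 0 0 0 -1"}}

```text
t: 18.75
tool_pos: [0.6348, 0.2434, 0.1666]
orientation: [[0.953, -0.303, 0.001], [-0.303, -0.953, 0.0], [0.001, -0.0, -1.0]]
force: [0.5, -0.9, -0.5]
grip_width: 1.002
```

```bash
python3 - <<'E'
from h import *
snap('wrist','w17');snap('side','s17')
img=cv2.imread('pics/w17.png')[150:384,100:410]; cv2.imwrite('pics/w17c.png',cv2.resize(img,None,fx=2.5,fy=2.5,interpolation=cv2.INTER_CUBIC))
img=cv2.imread('pics/s17.png')[150:290,150:280]; cv2.imwrite('pics/s17z.png',cv2.resize(img,None,fx=4,fy=4,interpolation=cv2.INTER_CUBIC))
E
python3 mv.py .6345 .2433 .132 -17.6
```

```text
t 18.85 pos [0.6346 0.2434 0.1661] head -17.65 gw 0.998 F [-0.3  0.4 -0.1] q6 2.05
shift mm [-0.1  0.1 34.1] rot [-0.0002 -0.0005 -0.0009]
```

View pics/w17c.png

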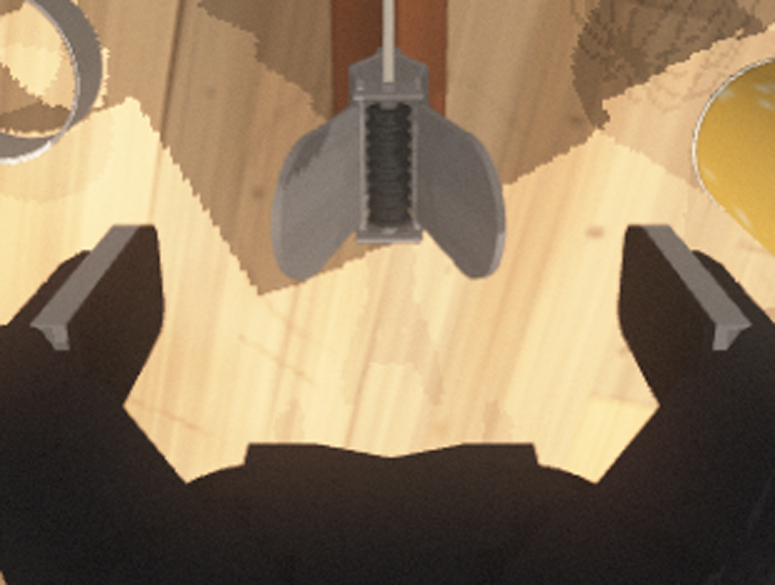

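View pics/s17z.png

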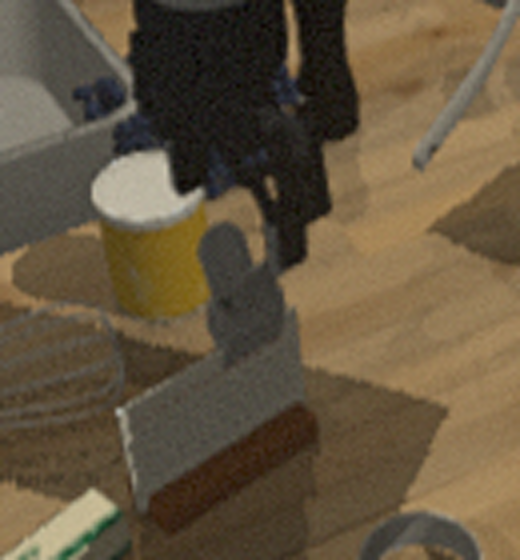

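{"op": "carry_out", "data": {"commands": "0 0 12 0 0 0 -1; 0 0 24 0 0 0 -1; 0 0 32 0 0 0 -1; 0 0 34 0 0 0 -1; 0 0 34 0 0 0 -1", "squeeze": 30}}

```text
t: 19.35
tool_pos: [0.634, 0.2433, 0.1309]
orientation: [[0.953, -0.303, -0.001], [-0.303, -0.953, -0.0], [-0.001, 0.001, -1.0]]
force: [-0.3, -0.2, 1.5]
grip_width: 1.001
```

{"op": "carry_out", "data": {"commands": "0 0 0 0 0 0 -0.8; 0 0 0 0 0 0 -0.6; 0 0 0 0 0 0 -0.4; 0 0 0 0 0 0 -0.2;0 0 0 0 0 0 -0.2"}}

```text
t: 19.85
tool_pos: [0.6345, 0.2434, 0.1319]
orientation: [[0.953, -0.303, 0.0], [-0.303, -0.953, -0.0], [0.0, -0.0, -1.0]]
force: [0.6, -0.3, 0.4]
grip_width: 0.599
```

```bash
python3 - <<'E'
from h import *
snap('wrist','w18')
img=cv2.imread('pics/w18.png')[150:384,100:410]; cv2.imwrite('pics/w18c.png',cv2.resize(img,None,fx=2.5,fy=2.5,interpolation=cv2.INTER_CUBIC))
E
python3 mv.py .6345 .2433 .132 -17.6
```

```text
t 19.9 pos [0.6345 0.2434 0.1319] head -17.65 gw 0.598 F [-0.2 -0.  -0.1] q6 2.05
shift mm [ 0.   0.1 -0.1] rot [ 0.     -0.0002 -0.0008]
```

View pics/w18c.png

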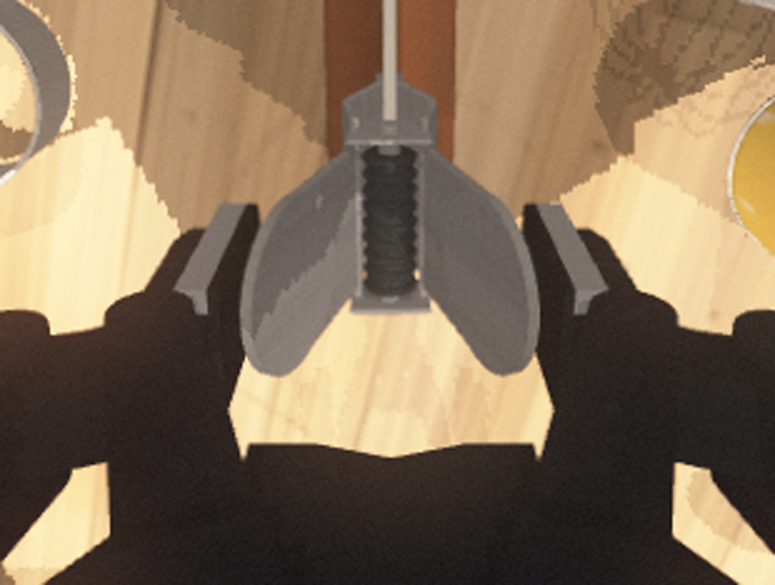

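{"op": "carry_out", "data": {"commands": "0 0 0 0 0 0 -0.08; 0 0 -0.5 0 0 0 0.02; 0 0 -1.5 0 0 0 0.14; 0 0 -2.5 0 0 0 0.26;0 0 -3.5 0 0 0 0.38"}}

```text
t: 20.4
tool_pos: [0.6345, 0.2434, 0.1353]
orientation: [[0.953, -0.303, 0.0], [-0.303, -0.953, -0.0], [0.0, 0.0, -1.0]]
force: [0.0, 0.2, -0.1]
grip_width: 0.312
```

```bash
python3 - <<'E'
from h import *
s=snap('side','s19')
img=cv2.imread('pics/s19.png')[150:290,150:280]; cv2.imwrite('pics/s19z.png',cv2.resize(img,None,fx=4,fy=4,interpolation=cv2.INTER_CUBIC))
snap('wrist','w19')
img=cv2.imread('pics/w19.png')[150:384,100:410]; cv2.imwrite('pics/w19c.png',cv2.resize(img,None,fx=2.5,fy=2.5,interpolation=cv2.INTER_CUBIC))
E
```

```text
(no output)
```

View pics/s19z.png

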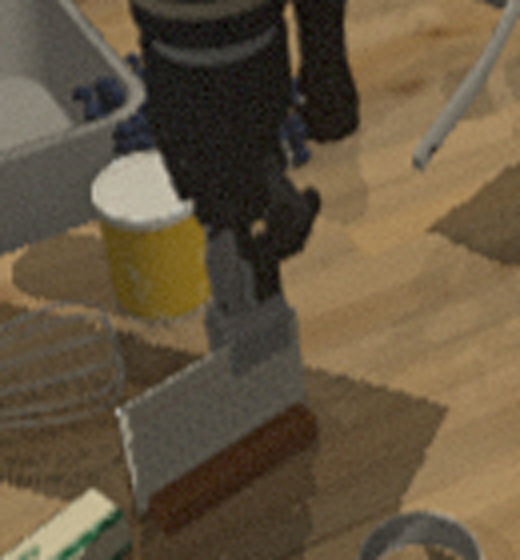

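View pics/w19c.png

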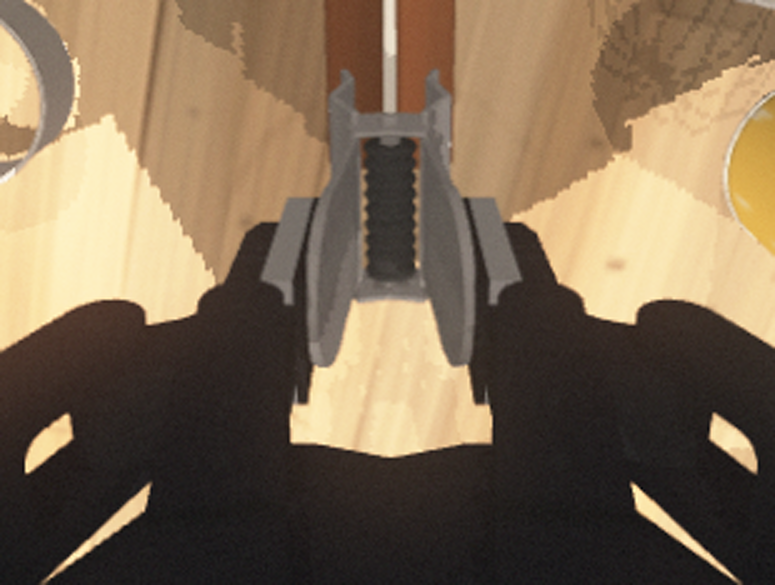

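{"op": "carry_out", "data": {"commands": "0 0 -1 0 0 0 0.48; 0 0 -2 0 0 0 0.58; 0 0 -3 0 0 0 0.68; 0 0 -3 0 0 0 1;0 0 -3 0 0 0 1"}}

```text
t: 21.0
tool_pos: [0.6345, 0.2434, 0.1383]
orientation: [[0.953, -0.303, 0.0], [-0.303, -0.953, -0.0], [0.0, 0.0, -1.0]]
force: [0.2, 0.2, -1.4]
grip_width: 0.169
```

{"op": "carry_out", "data": {"commands": "0 0 0 0 0 0 1; 0 0 0 0 0 0 1; 0 0 0 0 0 0 1"}}

```text
t: 21.3
tool_pos: [0.6344, 0.2434, 0.1382]
orientation: [[0.953, -0.303, -0.0], [-0.303, -0.953, -0.0], [-0.0, 0.0, -1.0]]
force: [0.5, -0.7, -1.0]
grip_width: 0.169
```

```bash
python3 - <<'E'
from h import *
s=snap('side','s20')
img=cv2.imread('pics/s20.png')[150:290,150:280]; cv2.imwrite('pics/s20z.png',cv2.resize(img,None,fx=4,fy=4,interpolation=cv2.INTER_CUBIC))
snap('wrist','w20')
img=cv2.imread('pics/w20.png')[150:384,100:410]; cv2.imwrite('pics/w20c.png',cv2.resize(img,None,fx=2.5,fy=2.5,interpolation=cv2.INTER_CUBIC))
E
```

```text
(no output)
```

View pics/s20z.png

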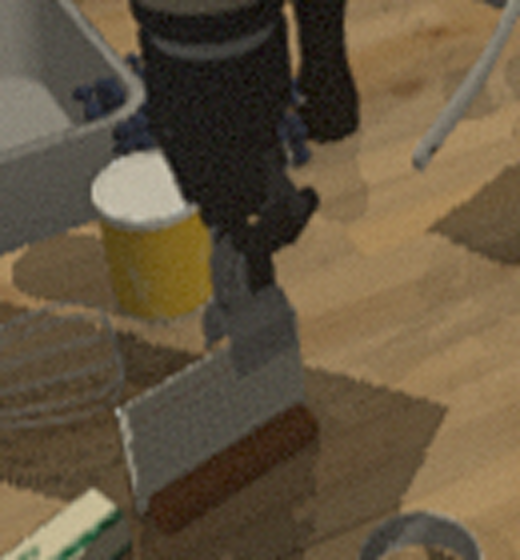

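View pics/w20c.png

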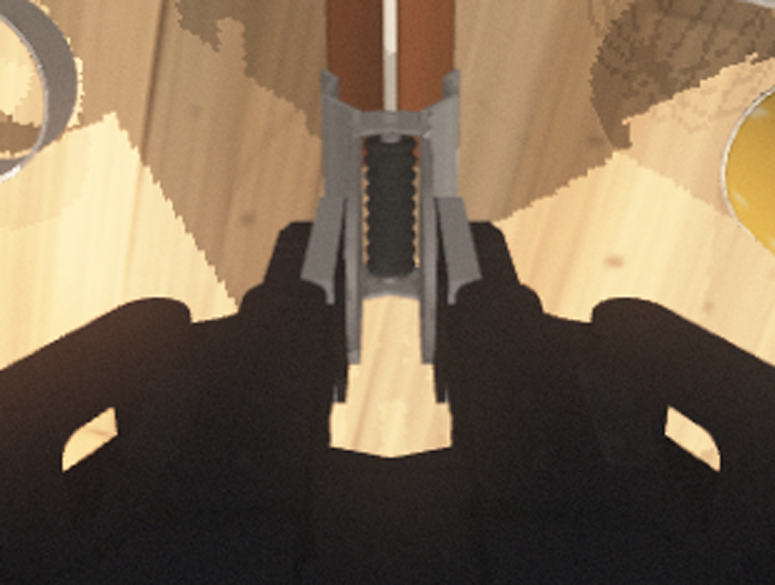

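{"op": "carry_out", "data": {"commands": "0 0 -6 0 0 0 1; 0 0 -18 0 0 0 1; 0 0 -40 0 0 0 1; 0 0 -80 0 0 0 1;0 0 -120 0 0 0 1"}}

```text
t: 21.9
tool_pos: [0.634, 0.2433, 0.2603]
orientation: [[0.953, -0.303, -0.0], [-0.303, -0.953, -0.0], [-0.0, 0.0, -1.0]]
force: [-0.5, -0.1, 0.5]
grip_width: 0.167
```

{"op": "carry_out", "data": {"commands": "0 0 -30 0 0 0 1; 0 0 -42 0 0 0 1; 0 0 -42 0 0 0 1; 0 0 -42 0 0 0 1; 0 0 -42 0 0 0 1"}}

```text
t: 22.4
tool_pos: [0.634, 0.2433, 0.299]
orientation: [[0.953, -0.303, -0.002], [-0.303, -0.953, -0.0], [-0.002, 0.001, -1.0]]
force: [0.5, 0.2, -1.1]
grip_width: 0.167
```

```bash
python3 - <<'E'
from h import *
s=snap('side','s21')
img=cv2.imread('pics/s21.png')[80:290,130:290]; cv2.imwrite('pics/s21z.png',cv2.resize(img,None,fx=3.5,fy=3.5,interpolation=cv2.INTER_CUBIC))
snap('wrist','w21')
img=cv2.imread('pics/w21.png')[150:384,100:410]; cv2.imwrite('pics/w21c.png',cv2.resize(img,None,fx=2.5,fy=2.5,interpolation=cv2.INTER_CUBIC))
E
python3 mv.py .4643 -.0799 .30 -10.4
```

```text
t 22.5 pos [0.634  0.2433 0.299 ] head -17.65 gw 0.166 F [-0.2 -0.4 -0.3] q6 2.05
shift mm [-63.7 359.4  -0.6] rot [ 0.0009  0.0018 -0.1265]
```

View pics/s21z.png

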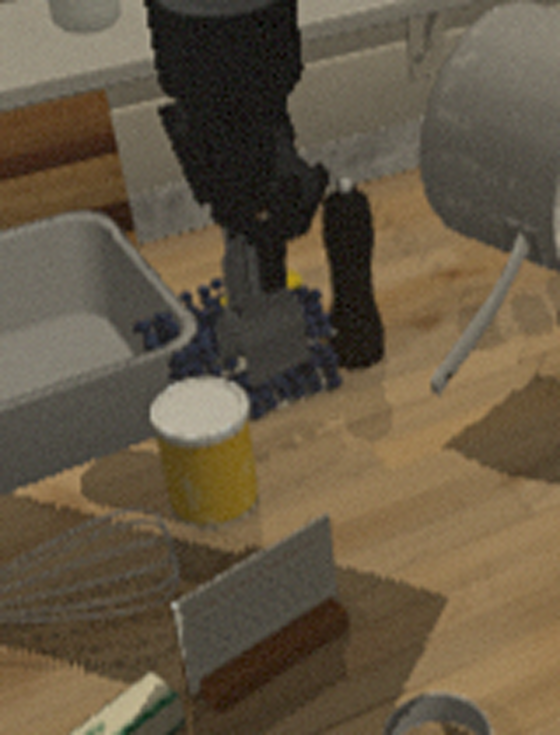

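View pics/w21c.png

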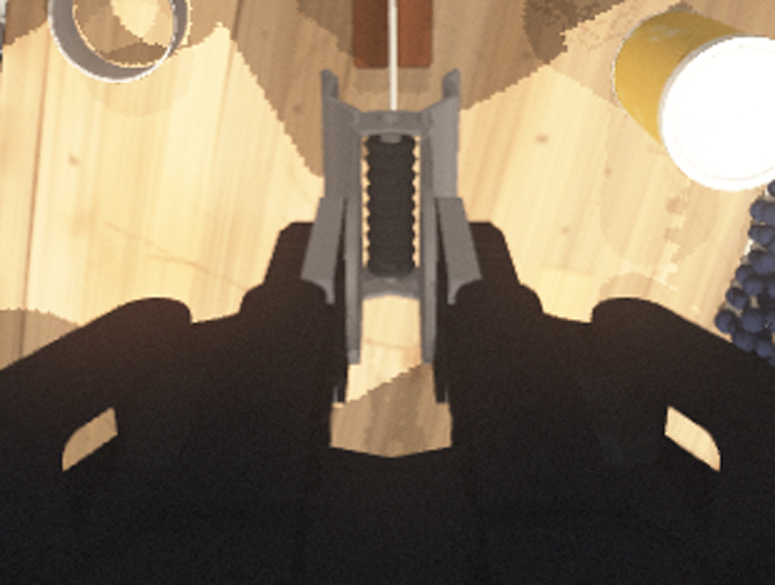

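{"op": "carry_out", "data": {"commands": "-6 34 0 0 0 -0.012 1; -14 80 0 0 0 -0.028 1; -22 126 0 0 0 -0.044 1; -30 172 0 0 0 -0.06 1; -38 216 0 0 0 -0.076 1"}}

```text
t: 23.0
tool_pos: [0.5312, 0.0478, 0.2995]
orientation: [[0.973, -0.229, -0.001], [-0.229, -0.973, -0.0], [-0.001, 0.0, -1.0]]
force: [0.0, -0.5, -0.8]
grip_width: 0.164
```

```bash
python3 mv.py .4643 -.0799 .305 -10.4
```

```text
t 23.0 pos [0.5312 0.0478 0.2995] head -13.24 gw 0.164 F [ 0.  -0.5 -0.8] q6 1.65
shift mm [-35.9 139.6  -5.5] rot [ 0.0003  0.0008 -0.0495]
```

{"op": "carry_out", "data": {"commands": "-11 42 -1 0 0 -0.015 1; -22 85 -3 0 0 -0.03 1; -32 124 -4 0 0 -0.045 1; -36 139 -5 0 0 -0.05 1; -36 139 -5 0 0 -0.05 1"}}

```text
t: 23.5
tool_pos: [0.4648, -0.0795, 0.305]
orientation: [[0.983, -0.184, -0.0], [-0.184, -0.983, -0.0], [-0.0, 0.0, -1.0]]
force: [-0.9, -0.6, -0.5]
grip_width: 0.168
```

{"op": "carry_out", "data": {"commands": "0 0 0 0 0 0 1; 0 0 0 0 0 0 1; 0 0 0 0 0 0 1; 0 0 0 0 0 0 1; 0 0 0 0 0 0 1"}}

```text
t: 24.0
tool_pos: [0.4659, -0.0775, 0.3052]
orientation: [[0.984, -0.18, -0.0], [-0.18, -0.984, 0.0], [-0.0, -0.0, -1.0]]
force: [0.1, 0.6, -0.7]
grip_width: 0.164
```

```bash
python3 - <<'E'
from h import *
s=snap('side','s22')
img=cv2.imread('pics/s22.png')[70:240,270:390]; cv2.imwrite('pics/s22z.png',cv2.resize(img,None,fx=4.5,fy=3.5*4.5/3.5*.78,interpolation=cv2.INTER_CUBIC))
img=cv2.imread('pics/s22.png')[90:220,280:380]; cv2.imwrite('pics/s22z.png',cv2.resize(img,None,fx=4.6,fy=4.6,interpolation=cv2.INTER_CUBIC))
snap('wrist','w22')
img=cv2.imread('pics/w22.png')[150:384,100:410]; cv2.imwrite('pics/w22c.png',cv2.resize(img,None,fx=2.5,fy=2.5,interpolation=cv2.INTER_CUBIC))
E
python3 mv.py .4643 -.0799 .305 -10.4
```

```text
t 24.1 pos [ 0.4659 -0.0777  0.3053] head -10.4 gw 0.17 F [-0.2  0.6 -0.8] q6 1.31
shift mm [-1.1  2.5  0.3] rot [ 0.  0. -0.]
```

View pics/s22z.png

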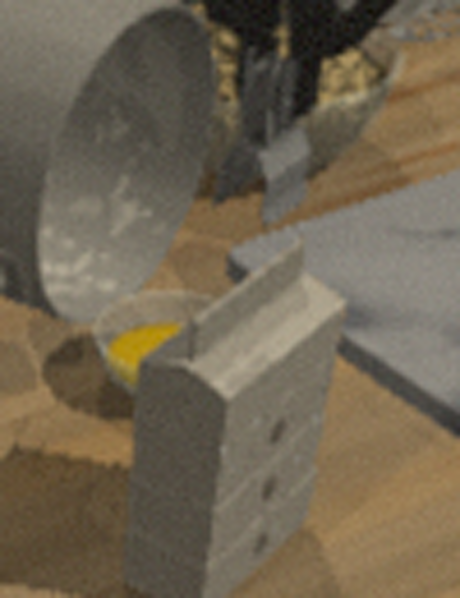

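View pics/w22c.png

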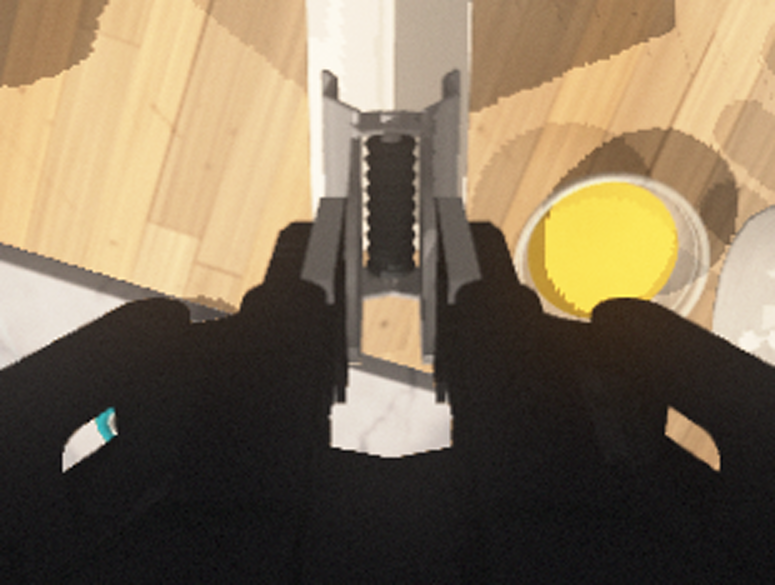

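```bash
python3 - <<'E'
from h import *
S=load('s22');w=load('w22');s=sense();f=lambda p:np.array(p,float)/4.6+[280,90]-.4;g=lambda p:np.array(p,float)/2.5+[100,150]-.3
for a,b in (((265,221),(323,72)),((217,199),(457,70))):
    X,e=tri(S,f(a),w,g(b));print(X.round(4),e.round(4),'tool',((X-s['tool_pos'])@s['orientation']*1000).round(1))
img=cv2.imread('pics/s22.png')[100:145,320:355]; cv2.imwrite('pics/s22zz.png',cv2.resize(img,None,fx=14,fy=13,interpolation=cv2.INTER_CUBIC))
E
```

```text
[ 0.4528 -0.0535  0.2564] 0.0012 tool [-17.2 -21.4  48.8]
[ 0.4846 -0.0594  0.2584] 0.0025 tool [ 15.1 -21.4  46.8]
```

View pics/s22zz.png

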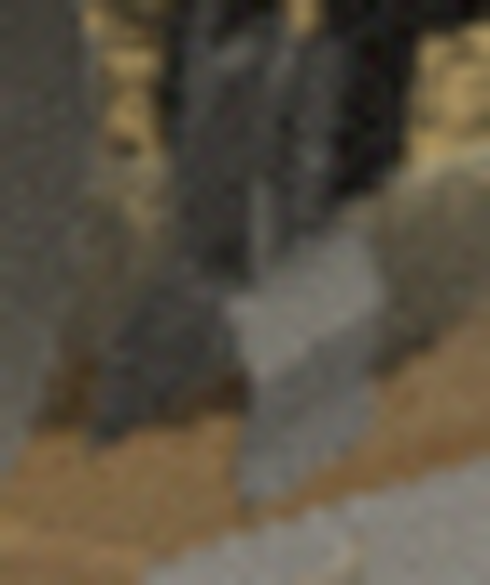

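```bash
python3 - <<'E'
import cv2
img=cv2.imread('pics/w22.png')[60:200,205:310]; cv2.imwrite('pics/w22z.png',cv2.resize(img,None,fx=4.2,fy=4.2,interpolation=cv2.INTER_CUBIC))
E
```

```text
(no output)
```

View pics/w22z.png

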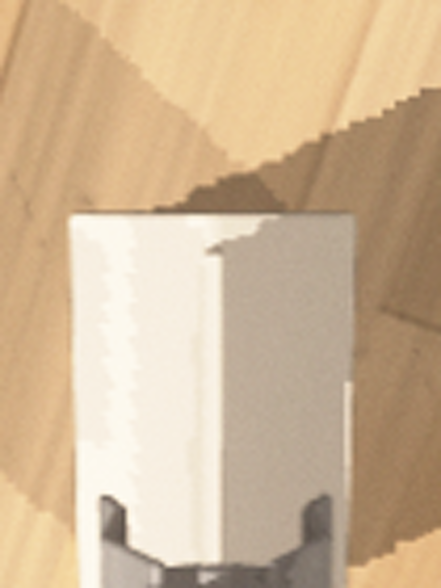

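```bash
python3 - <<'E'
from h import *
w=load('w22');s=sense();g=lambda p:np.array(p,float)/4.2+[205,60]-.38
for p,z in (((213.5,248),.205),((214,550),.205),((70,216),.170),((355,216),.170),((221,250),.205),((221,550),.205)):
    X=onz(w,g(p),z)[0];print(p,X.round(4),((X-s['tool_pos'])@s['orientation']*1000).round(1))
J=onz(w,g([(101,500),(331,498)]),.258);print(((J-s['tool_pos'])@s['orientation']*1000).round(1))
E
```

```text
(213.5, 248) [ 0.4752 -0.022   0.205 ] [ -0.9 -56.5 100.3]
(214, 550) [ 0.4649 -0.0783  0.205 ] [ -0.8   0.7 100.3]
(70, 216) [ 0.4467 -0.0112  0.17  ] [-30.8 -61.9 135.3]
(355, 216) [ 0.5051 -0.022   0.17  ] [ 28.6 -61.9 135.3]
(221, 250) [ 0.4765 -0.0226  0.205 ] [  0.5 -56.1 100.3]
(221, 550) [ 0.4662 -0.0785  0.205 ] [  0.5   0.7 100.3]
[[-17.7 -21.3  47.3]
 [ 16.8 -21.6  47.3]]
```

{"op": "carry_out", "data": {"commands": "-0.2 0.8 10 0 0 0 1; -0.4 1.5 20 0 0 0 1; -0.4 1.5 30 0 0 0 1; -0.4 1.5 36 0 0 0 1; -0.4 1.5 38 0 0 0 1"}}

```text
t: 24.6
tool_pos: [0.4647, -0.0792, 0.2661]
orientation: [[0.983, -0.181, -0.001], [-0.181, -0.983, 0.001], [-0.001, -0.0, -1.0]]
force: [0.1, 0.5, 0.2]
grip_width: 0.167
```

{"op": "carry_out", "data": {"commands": "0 0 0 0 0 0 1; 0 0 0 0 0 0 1; 0 0 0 0 0 0 1; 0 0 0 0 0 0 1; 0 0 0 0 0 0 1"}}

```text
t: 25.1
tool_pos: [0.4652, -0.0794, 0.2675]
orientation: [[0.983, -0.181, 0.0], [-0.181, -0.983, -0.0], [0.0, 0.0, -1.0]]
force: [0.1, 0.5, -0.5]
grip_width: 0.166
```

```bash
cat > look.py <<'E'
import sys
from h import *
n=sys.argv[1]
snap('side','s'+n);snap('wrist','w'+n)
img=cv2.imread('pics/s%s.png'%n)[90:220,280:380]; a=cv2.resize(img,None,fx=4.5,fy=4.5,interpolation=cv2.INTER_CUBIC)
img=cv2.imread('pics/w%s.png'%n)[110:300,200:315]; b=cv2.resize(img,None,fx=3,fy=3,interpolation=cv2.INTER_CUBIC)
h=max(a.shape[0],b.shape[0]);z=np.zeros((h,a.shape[1]+b.shape[1],3),np.uint8);z[:a.shape[0],:a.shape[1]]=a;z[:b.shape[0],a.shape[1]:]=b
cv2.imwrite('pics/l%s.png'%n,z)
E
python3 look.py 23; python3 mv.py .4643 -.0799 .237 -10.4
```

```text
t 25.2 pos [ 0.4651 -0.0794  0.2674] head -10.43 gw 0.169 F [ 0.2  0.5 -0.9] q6 1.31
shift mm [-0.7  0.7 30.4] rot [ 0.0002 -0.0002 -0.0005]
```

View pics/l23.png

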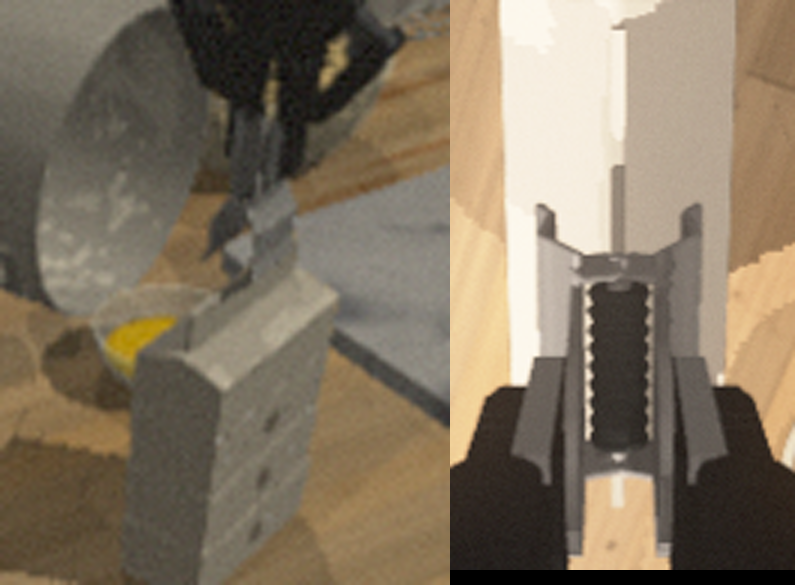

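```bash
python3 - <<'E'
from h import *
w=load('w23');s=sense();g=lambda p:(np.array(p,float)-[450,0])/3+[200,110]-.33
for p,z in (((619,28),.205),((617,507),.205)):
    X=onz(w,g(p),z)[0];print(p,X.round(4),((X-s['tool_pos'])@s['orientation']*1000).round(1))
J=onz(w,g([(537,207),(702,207)]),.2195);print(((J-s['tool_pos'])@s['orientation']*1000).round(1))
E
```

```text
(619, 28) [ 0.4752 -0.0228  0.205 ] [ -0.4 -57.5  62.4]
(617, 507) [ 0.4534 -0.1374  0.205 ] [-1.  59.2 62.4]
[[-17.8 -21.1  47.9]
 [ 17.1 -21.   47.9]]
```

{"op": "carry_out", "data": {"commands": "0 0.5 6 0 0 0 1; 0 0.5 13 0 0 0 1; 0 0.5 20 0 0 0 1; 0 0.5 26 0 0 0 1; 0 0.5 30 0 0 0 1"}}

```text
t: 25.7
tool_pos: [0.4647, -0.0797, 0.2363]
orientation: [[0.983, -0.181, -0.001], [-0.181, -0.983, 0.0], [-0.001, -0.0, -1.0]]
force: [-0.0, -0.2, -0.9]
grip_width: 0.169
```

{"op": "carry_out", "data": {"commands": "0 0 0 0 0 0 1; 0 0 0 0 0 0 1; 0 0 0 0 0 0 1; 0 0 0 0 0 0 1; 0 0 0 0 0 0 1"}}

```text
t: 26.2
tool_pos: [0.4651, -0.0799, 0.2375]
orientation: [[0.983, -0.181, 0.0], [-0.181, -0.983, -0.0], [0.0, 0.0, -1.0]]
force: [-0.7, 1.1, -0.6]
grip_width: 0.168
```

```bash
python3 look.py 24; python3 mv.py .4643 -.0799 .237 -10.4
```

```text
t 26.3 pos [ 0.465  -0.0799  0.2374] head -10.43 gw 0.17 F [-0.1 -0.  -0.7] q6 1.3
shift mm [-0.7  0.2  0.4] rot [ 0.0002 -0.0002 -0.0005]
```

View pics/l24.png

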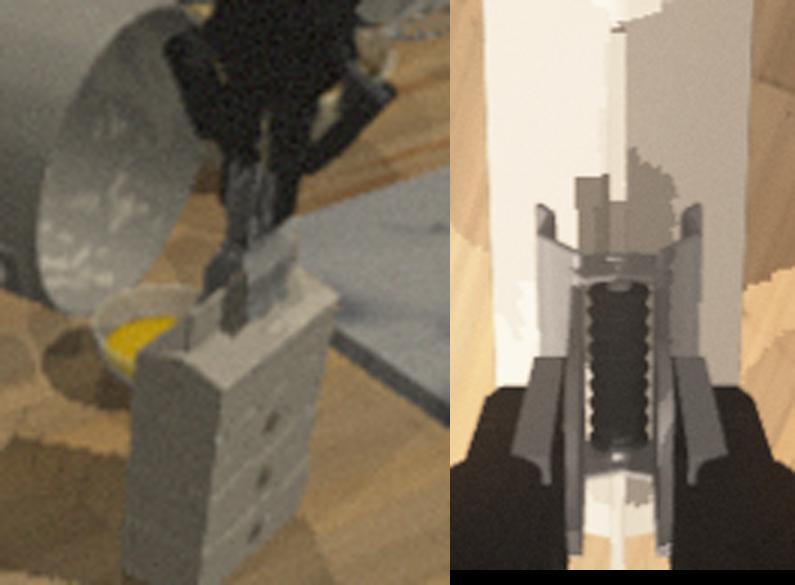

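```bash
python3 - <<'E'
from h import *
S=load('s24');w=load('w24');s=sense();f=lambda p:np.array(p,float)/4.5+[280,90]-.4;g=lambda p:(np.array(p,float)-[450,0])/3+[200,110]-.33
img=cv2.imread('pics/s24.png')[135:180,315:360]; cv2.imwrite('pics/s24z.png',cv2.resize(img,None,fx=12,fy=12,interpolation=cv2.INTER_CUBIC))
X,e=tri(S,f((230,335)),w,g((537,207)));print(X.round(4),e,((X-s['tool_pos'])@s['orientation']*1000).round(1))
X,e=tri(S,f((190,320)),w,g((618,29)));print('seam end',X.round(4),e)
p=proj(S,[[.4752,-.022,.205],[.4752,-.022,.179]]);print(((p-[280,90]+.4)*4.5).round(0), ((p-[315,135]+.4)*12).round(0))
tp=s['tool_pos']+s['orientation']@(np.array([-17.5,-21.2,48])/1000);p=proj(S,tp);print(tp,((p-[315,135]+.4)*12).round(0))
E
```

```text
[ 0.4554 -0.0556  0.1778] 0.012135817076595943 [-13.9 -22.1  59.6]
seam end [ 0.4751 -0.0225  0.1997] 0.00016699538141422767
[[190. 312.]
 [186. 351.]] [[ 88. 293.]
 [ 76. 396.]]
[ 0.45166935 -0.0558709   0.18940259] [[245. 308.]]
```

View pics/s24z.png

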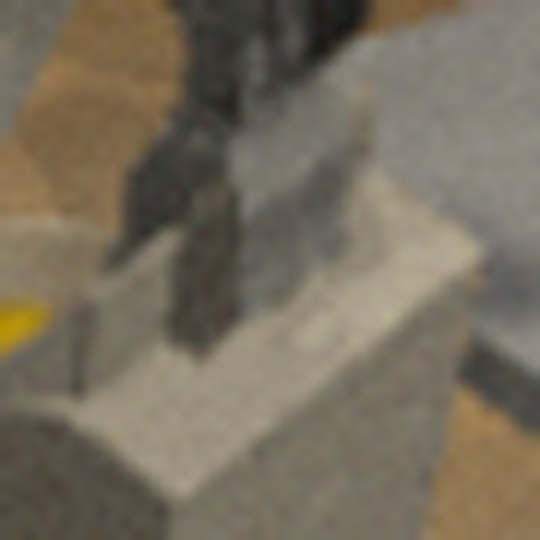

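```bash
python3 - <<'E'
from h import *
snap('top','t25');s=sense();print(s['tool_pos'].round(4),s['force'].round(1),s['grip_width'])
E
python3 edge.py s25 '((.008,.036),(.05,.08),(.096,.126),(.14,.166))' | grep near
```

```text
[ 0.465  -0.0798  0.2374] [ 0.7  0.6 -0.6] 0.1659635449262062
near edge 0.008 -0.2 0.22
near edge 0.05 -0.2 0.24
near edge 0.096 -0.2 0.32
near edge 0.14 -0.5 0.29
```

View pics/t25.png

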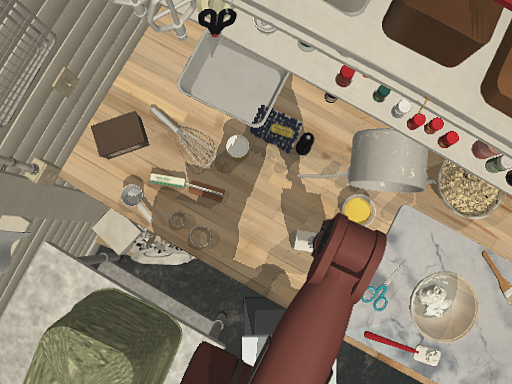

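View pics/s25.png

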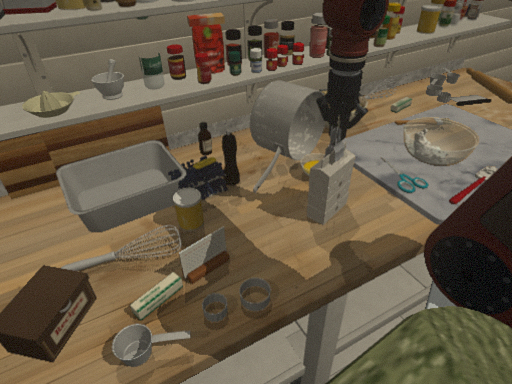

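Everything is in place: the stack is straight, the clip is over the seam, and the bystanders are where they were.

```bash
python3 -c "
from cell import *
print(close_job())"
```

```text
the job is handed in; nothing more can be done
None
```

The cake order is finished and handed in at about 26.5 s of the 72 s allowed; no verdict was reported. The flat box is on the column of two and the gable box is on top. The clip came off the card wide open and is held over the gable box's seam.

**Last checks:**
- **Stack:** the visible corner edge of all four boxes lines up to within about 0.3 px in the side picture, roughly 1 mm. The other two corner edges were too noisy to confirm it more finely.
- **Clip opening:** the gripper reads about 14 mm, close to the 15 mm stop, so the jaws are fully open.
- **Clip position:** it stands upright and within about 0.5° of the seam. It is centred to about 0.5 mm across the seam and about 1 mm along it. The jaw tips are about 16 mm below the seam's top edge, about 13–15 mm above the roof.
- **Contact:** the tool force was under 1 N, and the pictures show the clip clear of seam and box.
- **Other things:** the rings, butter, drum, bowl and card stand look unmoved in the last top and side pictures.

**Disagreements:**
- **Tip height:** one attempt to measure it from two views did not agree, missing by 12 mm. I had picked a shadow in the side picture. The tip height above comes from the earlier measurement carried down with the tool, which matches the jaw corner visible in the side picture.
- **Seam top:** the two views put it at 0.200 m, against 0.205 m worked out from the given sizes. I went with 0.205 m.
- **Seam from the top camera:** its estimate of the seam's middle was about 4 mm off, and I set it aside in favour of the wrist camera.

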